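Make up two glazing kits

ROBOT

A 6-joint arm with a two-finger parallel gripper is mounted at the origin on the work surface. World frame = base frame: x ahead of the robot, y to its left, z up, the work surface at z = 0. Lengths are in m, angles in rad, forces in N, time in s.
With the tool pointing down it reaches from about 0.225 to 0.725 m from the base axis. Payload 3.1 kg.
Tool frame: the origin (TCP) lies at the very end of the fingers, on their centre line; the grasp point (between the pads) lies 19 mm behind it (env.grip_depth is the z of the grasp point in the tool frame, in m); z points along the fingers, y is the direction in which the jaws open and shut (so a half turn about z gives the same grasp; the last joint's range is limited). The gripper opens to 85 mm and grips with 20 to 120 N. Pads are 22 mm wide; open, the fingers measure 114 mm over their backs; the gripper's body (76 mm by 85 mm) begins 54 mm behind the grasp point. The pads swing forward as they close: fully open they stand 13 mm farther back than shut.
Start: joints at [1.134, 0.048, 0.099, 1.622, 0, 1.443], TCP at [0.16, 0.5, 0.231] pointing down, gripper open.
Joint ranges: [-2.91, 2.91], [-0.99, 1.94], [-1.21, 1.42], [-2.12, 2.29], [-1.49, 1.47], [-3.14, 3.14]. Speed limits (rad/s): [2.79, 2.79, 3.14, 3.14, 3.14, 3.14].

INTERFACE

Orientations are given as a 3x3 rotation matrix whose columns are the frame's x, y, z axes.
In Python, from workcell import status, viewer, env gives the robot as it stands.
- The arm moves only by the tool send_rows, never from a script. Its arguments are lists of equal length, an entry for each row: "xyz": the shift along the tool's x, y, z in cm, a list of three; "rot": the turn, a rotation vector about the tool's x, y, z in rad, a list of three; "jaw": the closure, from 0 (fully open) to 1 (shut). A call has 1 to 12 rows; each row shifts and turns the pose as measured when the row begins, along the tool's axes as they then stand; what a row does not reach is not made up. A row lasts 1/12 s, in which the tool goes at most 41.7 mm and 7.16 degrees, less where a joint would pass 70% of its speed; a pose out of reach is approached as far as the arm can. A call with a gripper value outside its range is refused whole. The fingers move at their own pace and stop on an object; "squeeze" is the grip in N (left out, the last holds). Time passes only in rows, so rows that do not move let the fingers close. It gives the time, the measured TCP pose, the force and the opening at its end, in the units of the state.
- status.sense(): the state, without advancing time (a new reading comes with each control period).
- viewer.read_camera(name): name is "scene" or "side" or "wrist"; returns the picture (480x640x3 uint8, blue, green, red); there is no depth.
- viewer.camera_model(name): a dict with "intrinsics" (3x3 intrinsics, pixels), "rvec" (rotation vector, rad) and "tvec" (3), from world to camera coordinates, as OpenCV has them. Camera axes: x right, y down, z forward; pixel columns grow to the right and rows downward; lengths in m; the calibration is good to about 2 mm. The wrist camera is an equidistant fisheye: a pixel r from the principal point sees the ray r / f radians off the axis. A picture is of the moment at which its call begins: read the wrist's pose just before it. camera_model takes no time and is no camera call; for the wrist camera it gives the pose at the moment of the call.
- env.finish_job(): hands the job in, once; it reports no verdict.
The state is a dict: "t": time; "joint_positions": joint angles; "joint_vel": joint speeds; "effort": joint torques, N m; "ee_pos": TCP position; "tool_rot": TCP orientation; "contact_force": force on the tool from outside, world axes, zero at the start; "moment": the same for the moment, N m; "finger_gap": opening from 0.0 (shut) to 1.0 (fully open).
Only numpy, scipy, OpenCV 4.12 (cv2) and the standard library are available. Lean on these libraries where they do the work, as an engineer would, in place of code of your own. Each camera call takes 0.05 s, during which the arm holds its last target.

TASK

Make up the two glazing kits from the stock: the cream tray gets the bird and the loop tool in its wide bay and the blue pot in one of its pot wells; the teal tray gets the beaker in its wide bay and the red pot in one of its wells. Ware and pots stand upright and the tool lies flat on the tray's floor; set the bird and the beaker down, do not let them drop, as unglazed ware chips. Leave the yellow pot and the tortoise standing where they are.

Things in the scene. Friction and masses are not known exactly. Their poses are not given: they have to be found in the camera images.
- tray_cream: Cream plastic kit tray, fixed, 220 (x) x 170 (y) x 20 mm, walls 4 mm, floor 4 mm thick. Origin: centre of its underside, z up. A cross wall at x = -44 mm parts the wide bay (clear x -42 to +106, y -81 to +81 mm) from the narrow end; a wall at y = 0 halves that into two pot wells, each 60 x 79 mm, centred at x = -76, y = +42 and -42 mm. Inner walls 17 mm high. Left or right of the stock
- tray_teal: Dark teal plastic kit tray, fixed, 220 (x) x 170 (y) x 20 mm, walls 4 mm, floor 4 mm thick. Origin: centre of its underside, z up. A cross wall at x = -44 mm parts the wide bay (clear x -42 to +106, y -81 to +81 mm) from the narrow end; a wall at y = 0 halves that into two pot wells, each 60 x 79 mm, centred at x = -76, y = +42 and -42 mm. Inner walls 17 mm high. Left or right of the stock
- bird: Unglazed off-white ceramic bird figure with round body, head, short beak and tail, about 95 mm long (its x; head at +x), 46 mm wide (y; widest 26 mm above its underside), 62 mm high, about 110 g; stands on a 40 mm round foot. Origin: centre of the foot's underside, z up. Grasp it across y at mid-body. Stands in the stock, two rows of three about 115 mm apart in the middle of the table
- beaker: Unglazed off-white ceramic beaker without handle, open at the top, 58 mm across (50 at the foot), 68 mm high, wall 4 mm, about 120 g. Origin: centre of its underside, z up. Can be gripped across the outside. Stands in the stock, two rows of three about 115 mm apart in the middle of the table
- pot_blue: Blue glaze pot: round screw-top jar, 44 mm across, 60 mm high, white body with a blue band and a blue screw cap, about 90 g. Origin: centre of its underside, z up. Stands in the stock, two rows of three about 115 mm apart in the middle of the table
- pot_red: Red glaze pot: round screw-top jar, 44 mm across, 60 mm high, white body with a red band and a red screw cap, about 90 g. Origin: centre of its underside, z up. Stands in the stock, two rows of three about 115 mm apart in the middle of the table
- pot_yellow: Yellow glaze pot: round screw-top jar, 44 mm across, 60 mm high, white body with a yellow band and a yellow screw cap, about 90 g. Origin: centre of its underside, z up. Stands in the stock, two rows of three about 115 mm apart in the middle of the table. Not wanted in these kits
- loop_tool: Loop tool (pottery trimming tool): flat-sided brown wooden handle 16 mm wide (y) and 12 mm high, brass ferrule and steel wire loop; 120 mm long (its x, loop at +x), about 30 g, lying flat. Origin: underside at half length, on the handle 25 mm behind the ferrule; x along the tool, z up or down. Lies crosswise on the robot's side of the stock
- tortoise: Unglazed off-white ceramic tortoise figure with a domed shell, 64 mm across and 39 mm high, head at +x to 49 mm, about 130 g. Origin: centre of its underside, z up. Stands in the stock, two rows of three about 115 mm apart in the middle of the table. Not wanted in these kits
Things that resemble listed ones, but are neither listed nor needed, are in the scene too. Several things look just like the pot_blue: the one meant starts farthest to the robot's left.

How it is judged:
By the outcome, as a careful person would: the job done as asked, in the order asked, and still so for the second after the job is handed in, with the robot touching nothing.
It also fails if it takes over 120 s, if anything falls off the work surface, if the arm or the gripper's body presses on something with over 40 N, if the wrist force passes 120 N, or if a joint passes its speed limit or range.

## Working session

There is one attempt and no reset: what is moved stays moved. The work goes in short steps, Python scripts to look and compute and a tool call to move; the robot and the scene stay as the last step left them, time stands still between calls to the robot, and variables do not carry over. Pictures are saved under pics/ and viewed, and the job is handed in when it is done.

Besides the shell and the picture viewer there is one more tool, called after "Call:" by a JSON object that holds its "op" and its "data". send_rows: Moves the arm, as the interface text tells. Its arguments: {"type":"object","properties":{"xyz":{"type":"array"},"rot":{"type":"array"},"jaw":{"type":"array"},"squeeze":{"type":"number"}},"required":["xyz","rot","jaw"]}

```bash
ls; mkdir -p pics; python3 - <<'E'
from workcell import status, viewer, env
import cv2
print(status.sense()); print(env.grip_depth)
for n in ("scene","side","wrist"):
    print(n,viewer.camera_model(n))
    cv2.imwrite(f"pics/a_{n}.png",viewer.read_camera(n))
E
```

```text
pics
{'t': 0.0, 'joint_positions': array([1.13418400e+00, 4.87585635e-02, 9.76013157e-02, 1.62201164e+00,
       1.59701476e-05, 1.44298548e+00]), 'joint_vel': array([-0.00140511,  0.00037521, -0.0018706 ,  0.0001126 ,  0.0006567 ,
       -0.00250725]), 'effort': array([-9.17384132e-04, -3.38783956e+01,  3.20015001e+01,  2.03399855e-02,
       -4.17857709e-04,  7.37311780e-06]), 'ee_pos': array([0.15930789, 0.49960306, 0.23011486]), 'tool_rot': array([[-9.52698338e-01,  3.03915845e-01, -1.01776095e-03],
       [ 3.03917382e-01,  9.52695980e-01, -2.14323483e-03],
       [ 3.18253745e-04, -2.35117150e-03, -9.99997185e-01]]), 'contact_force': array([0.48978423, 1.28702724, 0.47849517]), 'moment': array([-0.01994423, -0.0358324 , -0.03934229]), 'finger_gap': 0.9974043346142984}
-0.0187
scene {'intrinsics': array([[586.22177273,   0.        , 321.5391225 ],
       [  0.        , 586.22177273, 234.34673698],
       [  0.        ,   0.        ,   1.        ]]), 'rvec': array([ 1.19613575,  2.38998045, -0.88887966]), 'tvec': array([ 0.36461218, -0.31079516,  1.39406703])}
side {'intrinsics': array([[512.01674721,   0.        , 314.88309839],
       [  0.        , 512.01674721, 242.26438322],
       [  0.        ,   0.        ,   1.        ]]), 'rvec': array([ 0.56365443, -2.64678616,  1.21188724]), 'tvec': array([0.52929233, 0.17217789, 0.79563446])}
wrist {'intrinsics': array([[371.64829954,   0.        , 319.92880288],
       [  0.        , 371.64829954, 240.36307422],
       [  0.        ,   0.        ,   1.        ]]), 'rvec': array([-2.33933463, -1.71032409, -0.24692012]), 'tvec': array([-0.52489233, -0.03710929,  0.37799971])}
```

View pics/a_scene.png

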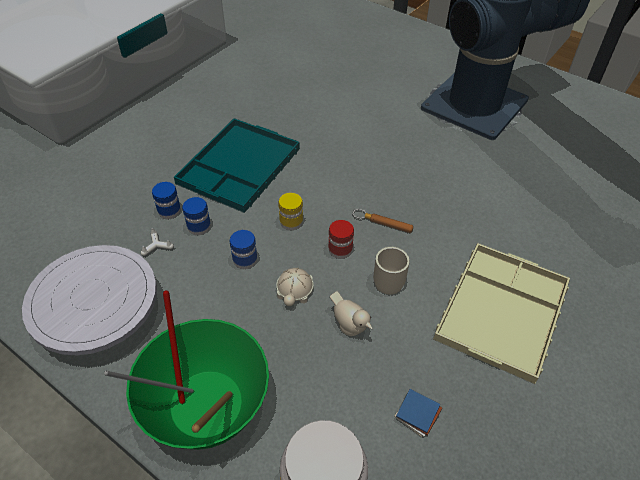

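View pics/a_side.png

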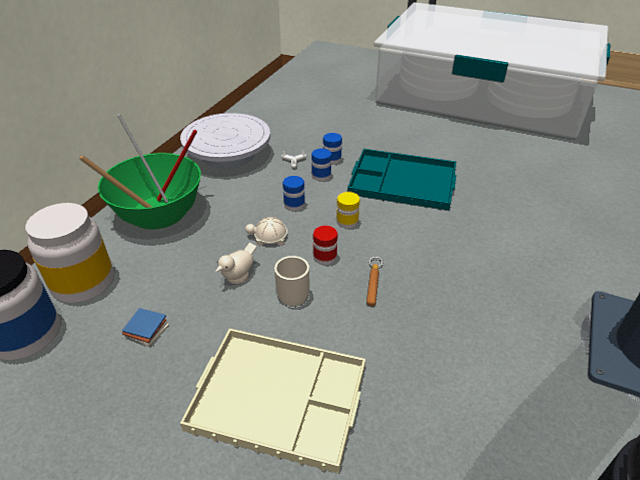

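View pics/a_wrist.png

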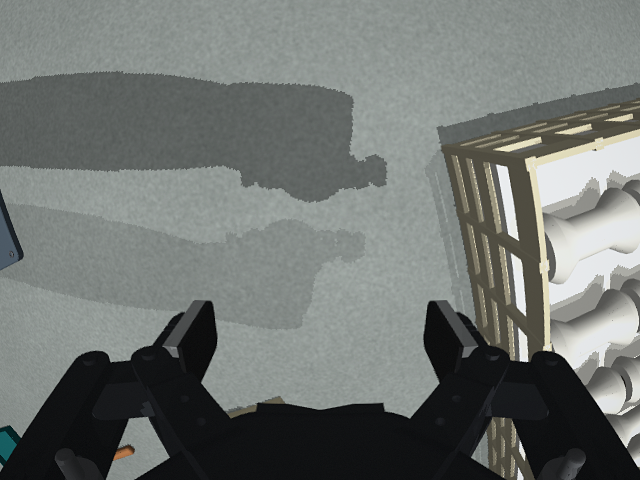

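Both fixed views show the stock: yellow, red and beaker in one row, and blue, tortoise and bird in the other. The cream tray is at scene (505,310) and the teal one at (240,165). There are three blue pots, at scene (166,198), (196,214) and (243,248). Next I'll cast rays to get positions.

```bash
cat > h.py <<'E'
from workcell import status, viewer, env
import cv2, numpy as np
def ray(name,uv,M=None):
    M=M or viewer.camera_model(name); K=M["intrinsics"]; R,_=cv2.Rodrigues(M["rvec"]); c=-R.T@np.ravel(M["tvec"])
    uv=np.asarray(uv,float)
    if name=="wrist":
        d=np.array([(uv[0]-K[0,2])/K[0,0],(uv[1]-K[1,2])/K[1,1]]); th=np.hypot(*d)
        v=np.array([*(d/max(th,1e-9)*np.sin(th)),np.cos(th)])
    else: v=np.array([(uv[0]-K[0,2])/K[0,0],(uv[1]-K[1,2])/K[1,1],1])
    v=R.T@v; return c,v/np.linalg.norm(v)
def plane(name,uv,z,M=None):
    c,v=ray(name,uv,M); return (c+v*(z-c[2])/v[2])
def tri(rs):
    A=np.zeros((3,3));b=np.zeros(3)
    for c,v in rs:
        P=np.eye(3)-np.outer(v,v);A+=P;b+=P@c
    p=np.linalg.solve(A,b); return p,[np.linalg.norm((np.eye(3)-np.outer(v,v))@(p-c)) for c,v in rs]
def proj(name,p):
    M=viewer.camera_model(name); q,_=cv2.projectPoints(np.array([p],float),M["rvec"],M["tvec"],M["intrinsics"],None); return q.ravel().round(1)
E
python3 - <<'E'
from h import *
for n in("scene","side"):
    im=cv2.imread(f"pics/a_{n}.png"); hsv=cv2.cvtColor(im,cv2.COLOR_BGR2HSV)
    for c,lo,hi in(("blue",(105,150,60),(125,255,255)),("red",(0,200,90),(4,255,255)),("yel",(22,180,100),(32,255,255)),("teal",(80,120,40),(98,255,140)),("cream",(18,40,150),(32,110,255)),("brown",(5,130,80),(15,230,255))):
        m=cv2.inRange(hsv,lo,hi)
        m=cv2.morphologyEx(m,cv2.MORPH_CLOSE,np.ones((3,3)))
        k,_,s,ce=cv2.connectedComponentsWithStats(m)
        for i in range(1,k):
            if s[i,4]>120: print(n,c,s[i],ce[i].round(1),plane(n,ce[i],{"blue":.05,"red":.05,"yel":.05}.get(c,.01)).round(3))
    rot=[]
E
python3 - <<'E'
import cv2
a=cv2.imread('pics/a_scene.png'); 
cv2.imwrite('pics/b1.png',cv2.resize(a[170:350,140:440],None,fx=2.6,fy=2.6,interpolation=cv2.INTER_CUBIC))
a=cv2.imread('pics/a_side.png'); 
cv2.imwrite('pics/b2.png',cv2.resize(a[120:320,180:480],None,fx=2.6,fy=2.6,interpolation=cv2.INTER_CUBIC))
E
```

```text
scene blue [152 182  25  21 394] [163.6 191.9] [ 0.682 -0.324  0.05 ]
scene blue [182 197  27  22 434] [194.4 207.9] [ 0.677 -0.247  0.05 ]
scene blue [156 202  22  14 155] [166.4 209.8] [ 0.712 -0.285  0.05 ]
scene blue [186 220  22  12 169] [197.3 225.9] [ 0.706 -0.211  0.05 ]
scene blue [230 230  26  23 477] [242.2 241.3] [ 0.684 -0.122  0.05 ]
scene blue [232 253  24  13 155] [242.7 259.8] [ 0.715 -0.093  0.05 ]
scene red [329 220  25  18 322] [341.2 228.5] [0.554 0.001 0.05 ]
scene red [163 291  19  95 432] [171.7 337.9] [ 0.897 -0.077  0.05 ]
scene yel [279 193  23  18 331] [290.1 201.3] [ 0.556 -0.116  0.05 ]
scene teal [117  14  46  25 174] [140.2  25.8] [ 0.252 -0.881  0.01 ]
scene teal [ 174  119  125   92 5901] [238.4 163.4] [ 0.505 -0.297  0.01 ]
scene cream [ 436  243  134  135 9930] [503.5 312.3] [0.513 0.311 0.01 ]
scene cream [281 269  27  34 446] [293.2 283.1] [ 0.679 -0.012  0.01 ]
scene cream [335 297  35  30 388] [350.6 312. ] [0.668 0.103 0.01 ]
scene brown [370 214  43  17 275] [391.4 221.9] [0.451 0.048 0.01 ]
side blue [323 133  19  14 225] [332.1 139.6] [ 0.6
[... 494 characters left out ...]

side red [316 249  18  12 141] [324.6 254.9] [0.538 0.051 0.05 ]
side yel [337 192  23  19 348] [348.2 200.9] [ 0.559 -0.115  0.05 ]
side yel [337 211  22  14 186] [347.1 218.3] [ 0.54  -0.061  0.05 ]
side yel [  38  253   68   41 1518] [ 73.6 276.1] [0.901 0.27  0.05 ]
side teal [ 452   55   56   27 1037] [479.6  67.8] [ 0.456 -0.999  0.01 ]
side teal [ 348  149  108   61 4829] [403.9 178.4] [ 0.494 -0.296  0.01 ]
side cream [246 217  40  25 506] [268.7 230.5] [ 0.684 -0.011  0.01 ]
side cream [232 250  22  24 193] [242.7 262.3] [0.685 0.09  0.01 ]
side cream [  180   329   186   137 15398] [278.7 398.3] [0.495 0.315 0.01 ]
side brown [367 269  12  36 297] [372.5 286.8] [0.446 0.052 0.01 ]
```

View pics/b1.png

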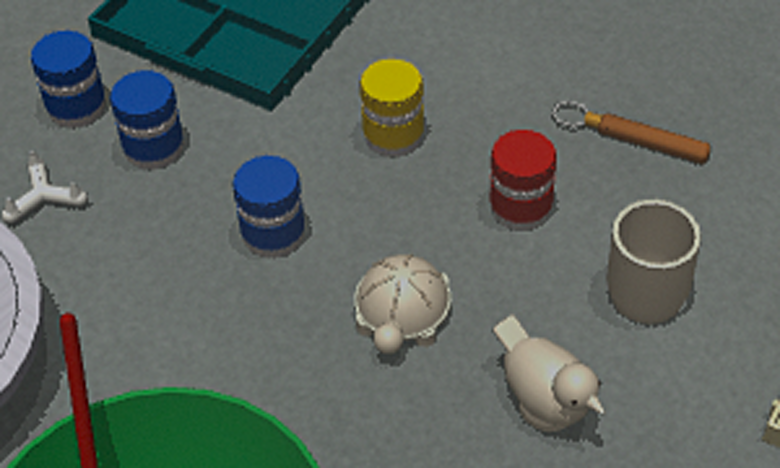

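View pics/b2.png

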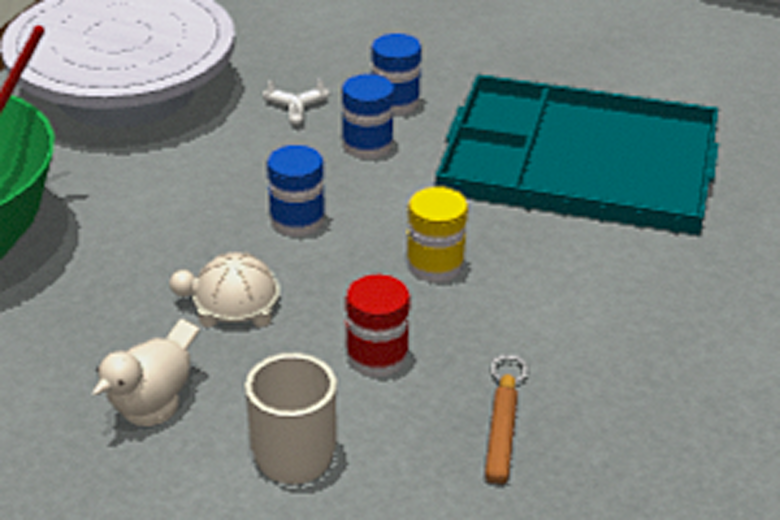

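The blue candidates are at scene (166,198), y=-0.324; (196,214), y=-0.247; and (243,248), y=-0.122. The last one is farthest to the robot's left and stands in the stock grid, and the crop confirms it. Next are tray corners, tool, bird and beaker.

```bash
python3 - <<'E'
import cv2
s=cv2.imread('pics/a_scene.png'); d=cv2.imread('pics/a_side.png')
cv2.imwrite('pics/c1.png',cv2.resize(s[235:385,425:585],None,fx=4,fy=4,interpolation=cv2.INTER_CUBIC))
cv2.imwrite('pics/c2.png',cv2.resize(s[110:215,165:310],None,fx=5,fy=5,interpolation=cv2.INTER_CUBIC))
cv2.imwrite('pics/c3.png',cv2.resize(d[320:470,170:375],None,fx=3.8,fy=3.8,interpolation=cv2.INTER_CUBIC))
cv2.imwrite('pics/c4.png',cv2.resize(d[140:215,340:465],None,fx=6,fy=6,interpolation=cv2.INTER_CUBIC))
E
```

```text
(no output)
```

View pics/c1.png

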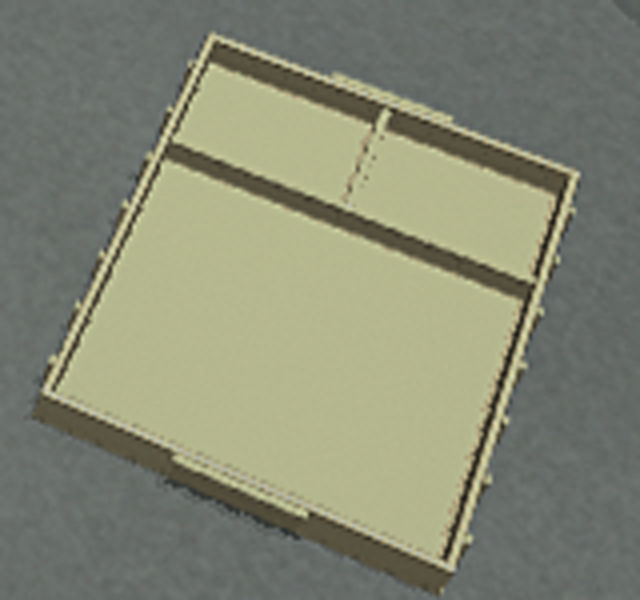

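View pics/c2.png

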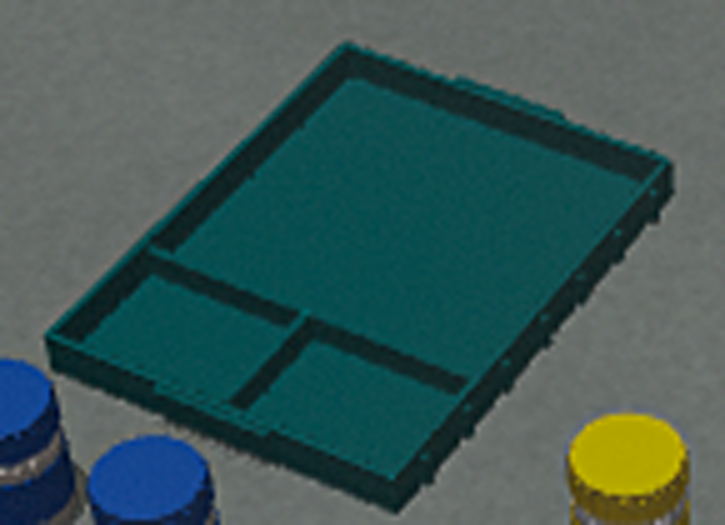

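View pics/c3.png

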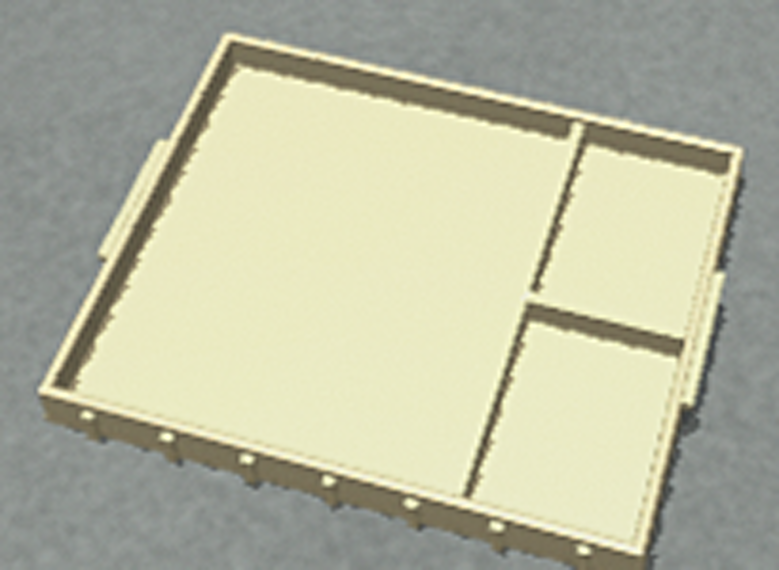

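View pics/c4.png

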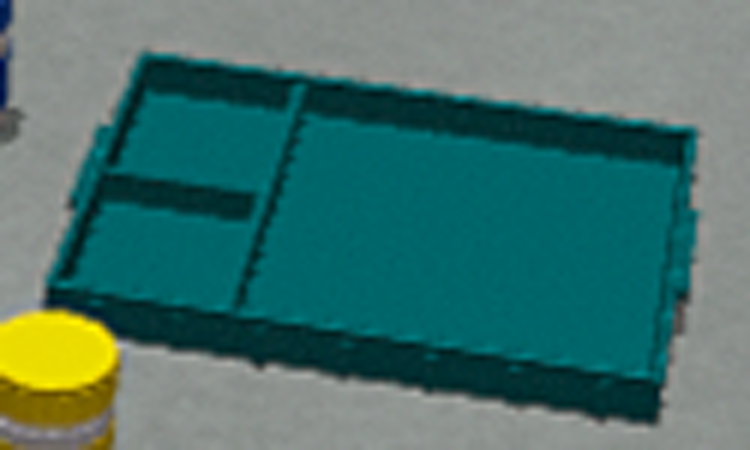

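```bash
python3 - <<'E'
from h import *
L=np.array([[-110,-85],[-110,85],[110,85],[110,-85]])/1000
def fit(P,Q):
    P=np.array(P);a=P.mean(0);b=Q.mean(0);H=(P-a).T@(Q-b);U,S,V=np.linalg.svd(H);R=(U@V).T
    if np.linalg.det(R)<0: print("flip")
    t=b-R@a; return t,np.degrees(np.arctan2(R[1,0],R[0,0])),np.linalg.norm((R@P.T).T+t-Q,axis=1)
def go(nm,lab,pts_s,off_s,k_s,pts_d,off_d,k_d):
    A=np.array([plane("scene",np.array(off_s)+np.array(p)/k_s,.02)[:2] for p in pts_s])
    B=np.array([plane("side",np.array(off_d)+np.array(p)/k_d,.02)[:2] for p in pts_d])
    for q in(A,B,(A+B)/2):
        t,y,e=fit(lab,q); print(nm,t.round(4),round(y,2),(e*1000).round(1))
go("cream",L,[(211,37),(578,175),(452,569),(45,393)],(425,235),4,[(742,152),(642,553),(42,393),(230,37)],(170,320),3.8)
go("teal",L[[1,0,3,2]],[(48,340),(397,487),(671,162),(347,44)],(165,110),5,[(145,55),(50,290),(660,380),(695,130)],(340,140),6)
s=cv2.imread('pics/a_scene.png'); d=cv2.imread('pics/a_side.png')
cv2.imwrite('pics/d1.png',cv2.resize(s[240:345,320:420],None,fx=5.5,fy=5.5,interpolation=cv2.INTER_CUBIC))
cv2.imwrite('pics/d2.png',cv2.resize(d[235:315,205:325],None,fx=6,fy=6,interpolation=cv2.INTER_CUBIC))
cv2.imwrite('pics/d3.png',np.vstack([cv2.resize(s[195:245,340:430],(720,400),interpolation=cv2.INTER_CUBIC)]))
cv2.imwrite('pics/d4.png',cv2.resize(d[250:315,340:420],None,fx=8,fy=8,interpolation=cv2.INTER_CUBIC))
E
```

```text
cream [0.5047 0.3078] 8.63 [3.  2.5 3.3 2.6]
cream [0.4985 0.3084] 8.47 [2.3 2.9 1.6 3. ]
cream [0.5016 0.3081] 8.55 [2.7 2.6 2.4 2.8]
teal [ 0.5032 -0.2957] -171.36 [1.9 0.5 2.2 0.7]
teal [ 0.4951 -0.2968] -171.23 [3.2 2.  3.7 2. ]
teal [ 0.4991 -0.2963] -171.29 [2.5 0.8 2.8 1.1]
```

View pics/d1.png

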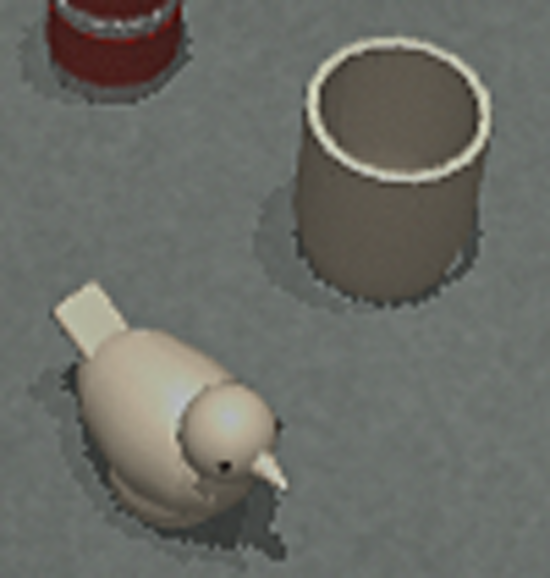

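View pics/d2.png

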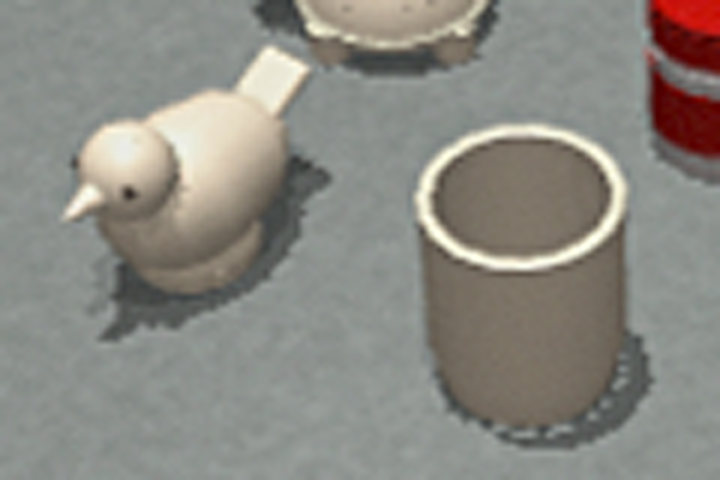

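View pics/d3.png

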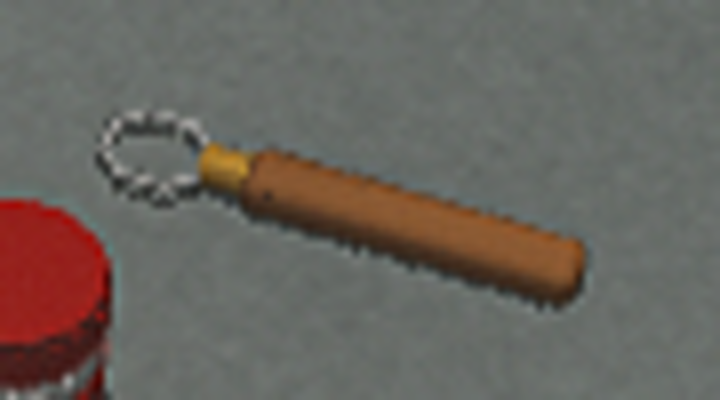

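View pics/d4.png

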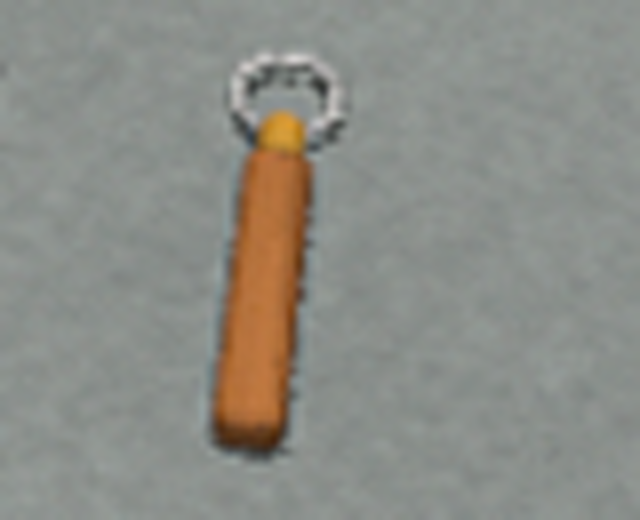

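```bash
python3 - <<'E'
from h import *
S=lambda p,o,k: np.array(o)+np.array(p)/k
b=S((399,110),(320,240),5.5),S((521,197),(205,235),6)
print("beaker",plane("scene",b[0],.068).round(4),plane("side",b[1],.068).round(4))
def T(n,a,b): 
    p,e=tri([ray("scene",a),ray("side",b)]); print(n,p.round(4),np.round(e,4)); return p
bs=lambda p:S(p,(320,240),5.5); bd=lambda p:S(p,(205,235),6)
k=T("beak",bs((286,488)),bd((64,220)));t=T("tail",bs((74,296)),bd((291,57)));h=T("head",bs((230,428)),bd((130,168)))
print("yaw",np.degrees(np.arctan2(*(k-t)[1::-1])),np.linalg.norm((k-t)[:2]), ((k+t)/2).round(4))
ts=lambda p:S(p,(340,195),8); td=lambda p:S(p,(340,250),8)
a=T("butt",ts((565,262)),td((250,425)));j=T("joint",ts((257,180)),td((280,150)));l=T("loop",ts((100,148)),td((286,55)))
print("yaw",np.degrees(np.arctan2(*(j-a)[1::-1])),np.linalg.norm(j-a),np.linalg.norm(l-a))
for z in(0.055,.05):
  print(plane("scene",(341.2,228.5),z),plane("side",(324.8,235.2),z))
M=viewer.camera_model("wrist"); R,_=cv2.Rodrigues(M["rvec"]); s=status.sense()
print("cam in tool",s["tool_rot"].T@(-R.T@np.ravel(M["tvec"])-s["ee_pos"]), s["tool_rot"].T@R.T)
E
```

```text
beaker [0.5728 0.1201 0.068 ] [0.5675 0.1204 0.068 ]
beak [0.6934 0.16   0.0445] [0.0002 0.0002]
tail [0.6721 0.0688 0.0399] [0.0012 0.0012]
head [0.6867 0.1356 0.0459] [0.0007 0.0007]
yaw 76.85383710356128 0.09358709237632107 [0.6828 0.1144 0.0422]
butt [0.4372 0.0838 0.0039] [0.0002 0.0002]
joint [0.4589 0.0081 0.0066] [0.003 0.003]
loop [ 0.4695 -0.0302  0.0009] [0.002 0.002]
yaw -73.99701835782355 0.07882316061325059 0.11858514308227368
[0.55728389 0.00319309 0.055     ] [0.55686524 0.00709465 0.055     ]
[0.55354754 0.00075885 0.05      ] [0.5591754  0.00159495 0.05      ]
cam in tool [ 0.07214606  0.00054862 -0.14209599] [[ 4.86340670e-04 -9.58634094e-01 -2.84640892e-01]
 [ 9.99999402e-01  1.87433088e-04  1.07735972e-03]
 [-9.79442633e-04 -2.84641246e-01  9.58633612e-01]]
```

```bash
cat >> h.py <<'E'
def goal(x,y,z,a=None,note=""):
    """shift in tool axes (cm) at the present orientation, and z turn (rad) wanted so the jaw axis is at world yaw a deg"""
    s=status.sense(); R=s["tool_rot"]; d=R.T@(np.array([x,y,z])-s["ee_pos"])*100
    cur=np.degrees(np.arctan2(R[1,1],R[0,1]))
    # levelling: rotation vector in tool axes taking tool to exact pose
    if a is None: a=cur
    ar=np.radians(a); Y=np.array([np.cos(ar),np.sin(ar),0]);Z=np.array([0,0,-1.]);X=np.cross(Y,Z)
    Rd=np.column_stack([X,Y,Z]); rv=cv2.Rodrigues(R.T@Rd)[0].ravel()
    print(note,"t",round(s["t"],2),"tcp",s["ee_pos"].round(4),"jawyaw",round(cur,1),"gap",round(s["finger_gap"],3),"| shift cm",d.round(2),"norm",np.linalg.norm(d).round(2),"rot",rv.round(3),"F",s["contact_force"].round(1))
    print("   shift after the turn cm",(Rd.T@(np.array([x,y,z])-s["ee_pos"])*100).round(2))
E
python3 -c "
from h import *
goal(.64,.112,.22,167)"
```

```text
t 0.15 tcp [0.1594 0.4997 0.2304] jawyaw 72.3 gap 1.001 | shift cm [-57.57 -22.33   1.06] norm 61.76 rot [-1.000e-03 -2.000e-03 -1.653e+00] F [ 0.4  0.3 -0.3]
   shift after the turn cm [ 26.97 -55.55   1.04]
```

Call:
{"op": "send_rows", "data": {"xyz": [[0,0,0],[0,0,0],[0,0,0],[0,0,0],[0,0,0],[0,0,0],[0,0,0],[0,0,0],[0,0,0],[0,0,0],[0,0,0],[0,0,0]], "rot": [[0,0,-0.12],[0,0,-0.12],[0,0,-0.12],[0,0,-0.12],[0,0,-0.12],[0,0,-0.12],[0,0,-0.12],[0,0,-0.12],[0,0,-0.12],[0,0,-0.12],[0,0,-0.12],[0,0,-0.12]], "jaw": [0,0,0,0,0,0,0,0,0,0,0,0]}}

```text
t: 1.15
ee_pos: [0.1579, 0.4967, 0.2237]
tool_rot: [[-0.372, -0.928, -0.006], [-0.928, 0.372, -0.013], [0.015, 0.001, -1.0]]
contact_force: [-0.7, 0.0, -0.4]
finger_gap: 1.005
```

```bash
python3 -c "
from h import *
goal(.64,.112,.22,167)"
```

```text
t 1.15 tcp [0.1579 0.4967 0.2237] jawyaw 158.1 gap 1.005 | shift cm [ 17.74 -59.07   0.59] norm 61.67 rot [ 0.002 -0.015 -0.155] F [-0.7  0.  -0.4]
   shift after the turn cm [ 26.63 -55.63   0.37]
```

Call:
{"op": "send_rows", "data": {"xyz": [[0,0,0],[0,0,0],[1.8,-3.7,-0.05],[1.8,-3.7,-0.05],[1.8,-3.7,-0.05],[1.8,-3.7,-0.05],[1.8,-3.7,-0.05],[1.8,-3.7,-0.05],[1.8,-3.7,-0.05],[1.8,-3.7,-0.05],[1.8,-3.7,-0.05],[1.8,-3.7,-0.05]], "rot": [[0,-0.01,-0.08],[0,-0.005,-0.075],[0,0,0],[0,0,0],[0,0,0],[0,0,0],[0,0,0],[0,0,0],[0,0,0],[0,0,0],[0,0,0],[0,0,0]], "jaw": [0,0,0,0,0,0,0,0,0,0,0,0]}}

```text
t: 2.15
ee_pos: [0.4819, 0.2424, 0.221]
tool_rot: [[-0.192, -0.981, -0.009], [-0.981, 0.192, -0.001], [0.002, 0.009, -1.0]]
contact_force: [0.1, 2.1, -0.3]
finger_gap: 0.993
```

```bash
python3 -c "
from h import *
goal(.68,.16,.22,167)"
```

```text
t 2.15 tcp [0.4819 0.2424 0.221 ] jawyaw 168.9 gap 0.993 | shift cm [  4.27 -21.02  -0.08] norm 21.45 rot [ 0.009 -0.002  0.033] F [ 0.1  2.1 -0.3]
   shift after the turn cm [  3.57 -21.15   0.1 ]
```

Call:
{"op": "send_rows", "data": {"xyz": [[0.7,-3.8,0],[0.7,-3.8,0],[0.7,-3.8,0],[0.7,-3.8,0],[0.7,-3.8,0],[0.4,-2,0],[0,0,0],[0,0,0]], "rot": [[0,0,0.03],[0,0,0],[0,0,0],[0,0,0],[0,0,0],[0,0,0],[0,0,0],[0,0,0]], "jaw": [0,0,0,0,0,0,0,0]}}

```text
t: 2.82
ee_pos: [0.6911, 0.1427, 0.2093]
tool_rot: [[-0.236, -0.972, -0.017], [-0.972, 0.236, -0.003], [0.007, 0.016, -1.0]]
contact_force: [-0.0, 0.2, 1.2]
finger_gap: 0.998
```

```bash
python3 -c "
from h import *
goal(.683,.112,.1,167)
M=viewer.camera_model('wrist');im=viewer.read_camera('wrist');cv2.imwrite('pics/e1.png',im)
import pickle;pickle.dump(M,open('M_e1.pkl','wb'))"
```

```text
t 2.82 tcp [0.6911 0.1427 0.2093] jawyaw 166.4 gap 0.998 | shift cm [ 3.09 -0.11 10.96] norm 11.38 rot [ 0.016 -0.007 -0.011] F [-0.   0.2  1.2]
   shift after the turn cm [ 3.17  0.1  10.93]
```

View pics/e1.png

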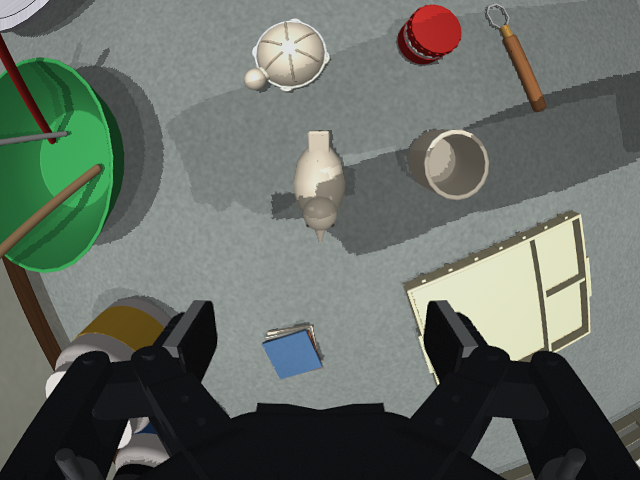

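The wrist view shows the bird upright with beak (320,238), tail (318,130) and body around (319,180). The beaker rim is at (458,163), the tool runs from butt (540,105) to loop (495,10), and the red cap is at (434,30).

```bash
python3 -c "
from h import *
import pickle;M=pickle.load(open('M_e1.pkl','rb'))
p=lambda n,uv,z:print(n,plane('wrist',uv,z,M).round(4))
p('beak',(320,239),.045);p('tail',(318,130),.042)
p('bodyL',(294,180),.026);p('bodyR',(345,180),.026);p('bodyc',(319,180),.026);p('tailbody',(318,148),.03)
p('beaker',(457,164),.068);p('beaker L-R',(419,164),.068);p('red',(436,27),.06);p('butt',(540,106),.008);p('loop',(493,6),.003);p('joint',(507,32),.008)
"
```

```text
beak [0.6928 0.1597 0.045 ]
tail [0.6726 0.0695 0.042 ]
bodyL [0.7033 0.107  0.026 ]
bodyR [0.6596 0.1177 0.026 ]
bodyc [0.6819 0.1123 0.026 ]
tailbody [0.6761 0.0845 0.03  ]
beaker [0.5703 0.1187 0.068 ]
beaker L-R [0.602  0.1124 0.068 ]
red [0.5594 0.0049 0.06  ]
butt [0.4394 0.0851 0.008 ]
loop [ 0.4661 -0.0261  0.003 ]
joint [0.4609 0.0043 0.008 ]
```

Call:
{"op": "send_rows", "data": {"xyz": [[1.6,0,0],[1.6,0.1,0],[0,0,3],[0,0,4],[0,0,4],[0,0,3],[0,0,0]], "rot": [[0.016,-0.007,-0.015],[0,0,0],[0,0,0],[0,0,0],[0,0,0],[0,0,0],[0,0,0]], "jaw": [0,0,0,0,0,0,0]}}

```text
t: 3.45
ee_pos: [0.6761, 0.1186, 0.0721]
tool_rot: [[-0.21, -0.978, 0.008], [-0.978, 0.21, 0.002], [-0.004, -0.008, -1.0]]
contact_force: [-1.6, 0.7, -1.8]
finger_gap: 1.002
```

```bash
python3 -c "
from h import *
goal(.682,.1115,.0075,167.4)"
```

```text
t 3.45 tcp [0.6761 0.1186 0.0721] jawyaw 167.9 gap 1.002 | shift cm [ 0.6  -0.67  6.46] norm 6.52 rot [-0.008  0.004  0.008] F [-1.6  0.7 -1.8]
   shift after the turn cm [ 0.57 -0.73  6.46]
```

Call:
{"op": "send_rows", "data": {"xyz": [[0.6,-0.7,0],[0,0,2],[0,0,2],[0,0,0]], "rot": [[-0.008,0.004,0.008],[0,0,0],[0,0,0],[0,0,0]], "jaw": [0,0,0,0]}}

```text
t: 3.78
ee_pos: [0.6821, 0.1136, 0.0399]
tool_rot: [[-0.215, -0.977, 0.005], [-0.977, 0.215, 0.0], [-0.001, -0.005, -1.0]]
contact_force: [-1.2, -0.7, -0.4]
finger_gap: 1.003
```

```bash
python3 -c "
from h import *
goal(.682,.1115,.0075,167.4)"
```

```text
t 3.78 tcp [0.6821 0.1136 0.0399] jawyaw 167.6 gap 1.003 | shift cm [ 0.21 -0.02  3.24] norm 3.24 rot [-0.005  0.001  0.004] F [-1.2 -0.7 -0.4]
   shift after the turn cm [ 0.21 -0.03  3.24]
```

Call:
{"op": "send_rows", "data": {"xyz": [[0.2,0,1.7],[0,0,1.6],[0,0,0.1],[0,0,0]], "rot": [[-0.005,0,0.004],[0,0,0],[0,0,0],[0,0,0]], "jaw": [0,0,0,0]}}

```text
t: 4.12
ee_pos: [0.6888, 0.112, 0.0154]
tool_rot: [[-0.219, -0.976, 0.015], [-0.976, 0.219, 0.002], [-0.005, -0.014, -1.0]]
contact_force: [0.9, 0.3, 1.5]
finger_gap: 1.001
```

```bash
python3 -c "
from h import *
goal(.682,.1115,.007,167.4)
im=viewer.read_camera('wrist');cv2.imwrite('pics/e2.png',im)"
```

```text
t 4.12 tcp [0.6888 0.112  0.0154] jawyaw 167.4 gap 1.001 | shift cm [0.2  0.67 0.83] norm 1.08 rot [-0.014  0.005 -0.   ] F [0.9 0.3 1.5]
   shift after the turn cm [0.2  0.65 0.84]
```

View pics/e2.png

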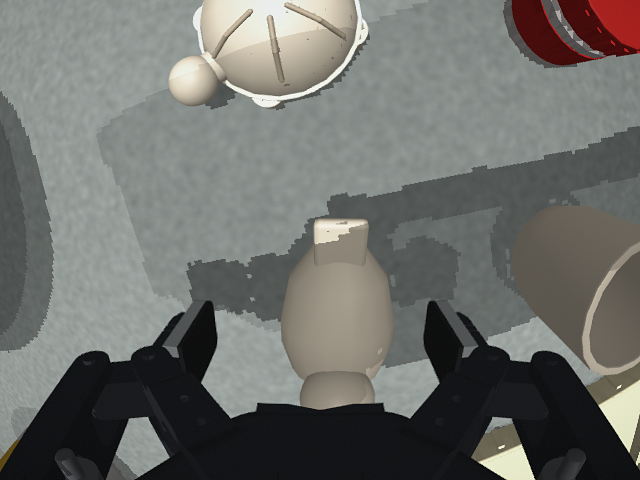

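The bird's body is at (338,315), between the fingers. The grasp point projects to about (320,329), so I shift 6.5 mm sideways and 4 mm towards the tail, then go down.

Call:
{"op": "send_rows", "data": {"xyz": [[0.4,0.65,0],[0,0,0.7],[0,0,0]], "rot": [[-0.014,0.005,0],[0,0,0],[0,0,0]], "jaw": [0,0,0]}}

```text
t: 4.42
ee_pos: [0.6836, 0.1093, 0.0124]
tool_rot: [[-0.219, -0.976, 0.005], [-0.976, 0.219, 0.0], [-0.001, -0.005, -1.0]]
contact_force: [-1.0, -0.7, -0.4]
finger_gap: 1.006
```

```bash
python3 -c "
from h import *
goal(.682,.1095,.007,167.4)"
```

```text
t 4.42 tcp [0.6836 0.1093 0.0124] jawyaw 167.4 gap 1.006 | shift cm [0.02 0.16 0.54] norm 0.57 rot [-0.005  0.001 -0.001] F [-1.  -0.7 -0.4]
   shift after the turn cm [0.01 0.16 0.54]
```

Call:
{"op": "send_rows", "data": {"xyz": [[0,0.15,0.5],[0,0,0.3],[0,0,0],[0,0,0],[0,0,0],[0,0,0],[0,0,0],[0,0,0],[0,0,0],[0,0,0]], "rot": [[-0.005,0,0],[0,0,0],[0,0,0],[0,0,0],[0,0,0],[0,0,0],[0,0,0],[0,0,0],[0,0,0],[0,0,0]], "jaw": [0,0,0.2,0.35,0.45,0.5,0.6,0.7,0.7,0.7], "squeeze": 35}}

```text
t: 5.25
ee_pos: [0.6826, 0.1096, 0.0048]
tool_rot: [[-0.219, -0.976, 0.001], [-0.976, 0.219, 0.001], [-0.001, -0.001, -1.0]]
contact_force: [1.1, -0.6, 0.3]
finger_gap: 0.516
```

```bash
python3 -c "
from h import *
goal(.682,.1095,.007,167.4)
im=viewer.read_camera('wrist');cv2.imwrite('pics/e3.png',im)"
```

```text
t 5.25 tcp [0.6826 0.1096 0.0048] jawyaw 167.4 gap 0.516 | shift cm [ 0.02  0.06 -0.22] norm 0.22 rot [-0.001  0.001 -0.001] F [ 1.1 -0.6  0.3]
   shift after the turn cm [ 0.02  0.06 -0.22]
```

View pics/e3.png

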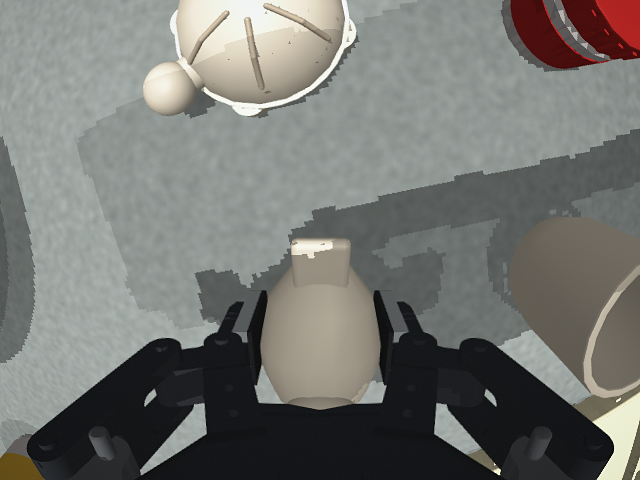

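The pads hold the body centrally at a gap of 0.516 (about 44 mm, as expected). Lifting.

Call:
{"op": "send_rows", "data": {"xyz": [[0,0,-0.7],[0,0,-1.5],[0,0,-2],[0,0,-2],[0,0,-2],[0,0,-2],[0,0,0]], "rot": [[0,0,0],[0,0,0],[0,0,0],[0,0,0],[0,0,0],[0,0,0],[0,0,0]], "jaw": [0.7,0.7,0.7,0.7,0.7,0.7,0.7]}}

```text
t: 5.88
ee_pos: [0.6785, 0.1093, 0.1071]
tool_rot: [[-0.219, -0.976, -0.01], [-0.976, 0.219, 0.001], [0.002, 0.01, -1.0]]
contact_force: [1.6, 0.3, 0.2]
finger_gap: 0.519
```

```bash
python3 -c "
from h import *
t=np.array([.5016,.3081]);y=np.radians(8.55)
def L(l): 
    return t+np.array([[np.cos(y),-np.sin(y)],[np.sin(y),np.cos(y)]])@np.array(l)/1000
print(L((30,28)),L((32,-48)),L((-76,42)),L((-76,-42)))
p=L((30,28));goal(p[0],p[1],.12,98.5)
im=viewer.read_camera('wrist');cv2.imwrite('pics/e4.png',im)"
```

```text
[0.52710377 0.34024899] [0.54038064 0.26539097] [0.42020038 0.33833413] [0.43268887 0.25526766]
 t 5.88 tcp [0.6785 0.1093 0.1071] jawyaw 167.4 gap 0.519 | shift cm [-19.22  19.84  -1.12] norm 27.65 rot [ 0.008 -0.007  1.202] F [1.6 0.3 0.2]
   shift after the turn cm [11.56 25.08 -1.29]
```

View pics/e4.png

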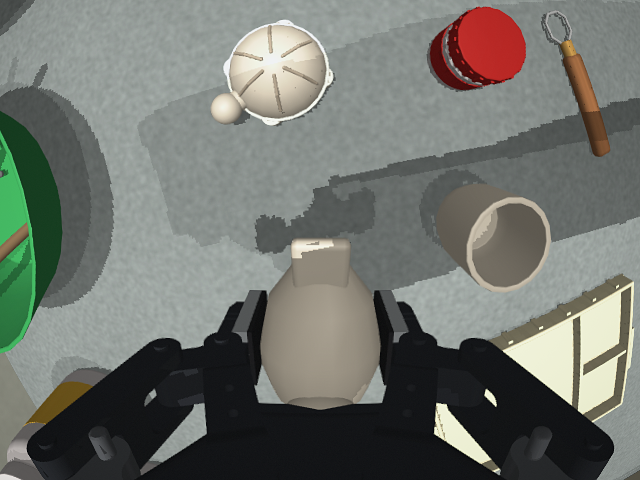

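Call:
{"op": "send_rows", "data": {"xyz": [[0,0,-0.2],[0,0,-0.2],[0,0,-0.2],[0,0,-0.2],[0,0,-0.2],[0,0,-0.2],[0,0,-0.2],[0,0,-0.2],[0,0,-0.2],[0,0,-0.2],[0,0,0]], "rot": [[0.008,-0.007,0.12],[0,0,0.12],[0,0,0.12],[0,0,0.12],[0,0,0.12],[0,0,0.12],[0,0,0.12],[0,0,0.12],[0,0,0.12],[0,0,0.12],[0,0,0]], "jaw": [0.7,0.7,0.7,0.7,0.7,0.7,0.7,0.7,0.7,0.7,0.7]}}

```text
t: 6.85
ee_pos: [0.6677, 0.1087, 0.1025]
tool_rot: [[-0.994, -0.1, -0.033], [-0.1, 0.995, 0.004], [0.033, 0.007, -0.999]]
contact_force: [-0.1, 0.3, -0.9]
finger_gap: 0.519
```

```bash
python3 -c "
from h import *
goal(.5271,.3402,.1,98.5)"
```

```text
t 6.85 tcp [0.6677 0.1087 0.1025] jawyaw 95.8 gap 0.519 | shift cm [11.65 24.44  0.8 ] norm 27.09 rot [ 0.008 -0.032 -0.048] F [-0.1  0.3 -0.9]
   shift after the turn cm [10.49 24.97  0.25]
```

Call:
{"op": "send_rows", "data": {"xyz": [[0.7,1.5,0],[1.3,3,0],[1.3,3,0],[1.3,3,0],[1.3,3,0],[1.3,3,0],[1.3,3,0],[1.3,3,0],[0.7,1.5,0],[0,0,0]], "rot": [[0.008,-0.032,-0.048],[0,0,0],[0,0,0],[0,0,0],[0,0,0],[0,0,0],[0,0,0],[0,0,0],[0,0,0],[0,0,0]], "jaw": [0.7,0.7,0.7,0.7,0.7,0.7,0.7,0.7,0.7,0.7]}}

```text
t: 7.68
ee_pos: [0.5124, 0.3327, 0.0823]
tool_rot: [[-0.984, -0.177, -0.024], [-0.177, 0.984, -0.008], [0.025, -0.003, -1.0]]
contact_force: [0.3, -0.8, -1.5]
finger_gap: 0.519
```

```bash
python3 -c "
from h import *
goal(.5271,.3402,.05,98.5)
for n in ('scene','side'): cv2.imwrite('pics/f_%s.png'%n,viewer.read_camera(n))"
```

```text
t 7.68 tcp [0.5124 0.3327 0.0823] jawyaw 100.2 gap 0.519 | shift cm [-1.65  0.49  3.18] norm 3.62 rot [-0.004 -0.025  0.029] F [ 0.3 -0.8 -1.5]
   shift after the turn cm [-1.56  0.52  3.23]
```

View pics/f_side.png

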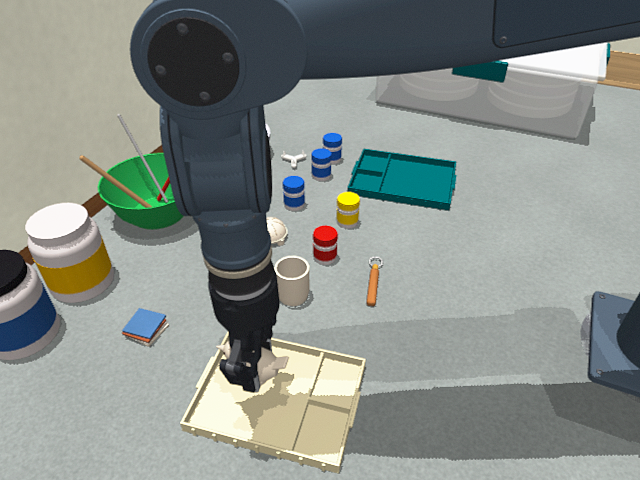

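Call:
{"op": "send_rows", "data": {"xyz": [[-1,0.3,0],[-0.5,0.2,0.8],[0,0,1],[0,0,0],[0,0,0]], "rot": [[-0.004,-0.025,0.029],[0,0,0],[0,0,0],[0,0,0],[0,0,0]], "jaw": [0.7,0.7,0.7,0.7,0.7]}}

```text
t: 8.2
ee_pos: [0.5312, 0.3319, 0.0594]
tool_rot: [[-0.99, -0.143, -0.0], [-0.143, 0.99, -0.006], [0.001, -0.006, -1.0]]
contact_force: [-0.0, 0.4, -1.2]
finger_gap: 0.521
```

```bash
python3 -c "
from h import *
goal(.5271,.3402,.011,98.5)
M=viewer.camera_model('wrist')
cv2.imwrite('pics/f_w.png',viewer.read_camera('wrist'))
import pickle;pickle.dump(M,open('M_fw.pkl','wb'))"
```

```text
t 8.2 tcp [0.5312 0.3319 0.0594] jawyaw 98.2 gap 0.521 | shift cm [0.28 0.9  4.83] norm 4.93 rot [-0.006 -0.001 -0.005] F [-0.   0.4 -1.2]
   shift after the turn cm [0.29 0.88 4.84]
```

View pics/f_w.png

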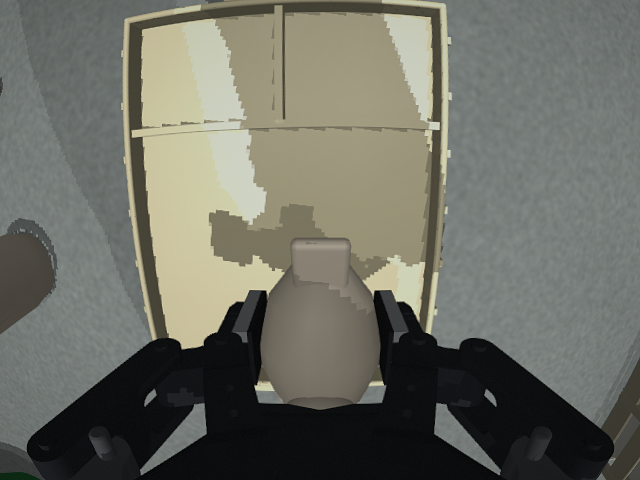

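The tray is in view, with rim corners at (126,18) and (447,5) and the cross wall from (134,132) to (439,126). I'll check my tray pose with these.

```bash
python3 -c "
from h import *
import pickle;M=pickle.load(open('M_fw.pkl','rb'))
t=np.array([.5016,.3081]);y=np.radians(8.55);R=np.array([[np.cos(y),-np.sin(y)],[np.sin(y),np.cos(y)]])
for n,uv,z in (('c(-110,-85)',(126,18),.02),('c(-110,85)',(447,5),.02),('T(-44,0)',(280,124),.017),('xw(-44,-83)',(134,133),.017),('xw(-44,83)',(439,127),.017)):
    p=plane('wrist',uv,z,M);print(n,p.round(4),'local',(R.T@(p[:2]-t)*1000).round(1))
"
```

```text
c(-110,-85) [0.4059 0.2096 0.02  ] local [-109.2  -83.2]
c(-110,85) [0.3816 0.3754 0.02  ] local [-108.7   84.3]
T(-44,0) [0.4582 0.3019 0.017 ] local [-43.9   0.3]
xw(-44,-83) [0.4694 0.2229 0.017 ] local [-44.5 -79.4]
xw(-44,83) [0.4465 0.3807 0.017 ] local [-43.7  80. ]
```

Call:
{"op": "send_rows", "data": {"xyz": [[0.3,0.9,0],[0,0,1.2],[0,0,1.2],[0,0,0.6],[0,0,0],[0,0,0]], "rot": [[-0.006,-0.001,-0.005],[0,0,0],[0,0,0],[0,0,0],[0,0,0],[0,0,0]], "jaw": [0.7,0.7,0.7,0.7,0.7,0.7]}}

```text
t: 8.75
ee_pos: [0.5257, 0.3399, 0.0249]
tool_rot: [[-0.989, -0.148, -0.003], [-0.148, 0.989, -0.001], [0.003, -0.0, -1.0]]
contact_force: [0.8, -0.1, -1.4]
finger_gap: 0.522
```

```bash
python3 -c "
from h import *
goal(.5271,.3402,.009,98.5)"
```

```text
t 8.75 tcp [0.5257 0.3399 0.0249] jawyaw 98.5 gap 0.522 | shift cm [-0.15  0.01  1.59] norm 1.6 rot [-0.    -0.003  0.   ] F [ 0.8 -0.1 -1.4]
   shift after the turn cm [-0.14  0.01  1.59]
```

Call:
{"op": "send_rows", "data": {"xyz": [[-0.1,0,0.4],[0,0,0.4],[0,0,0.3],[0,0,0.1],[0,0,0]], "rot": [[0,-0.003,0],[0,0,0],[0,0,0],[0,0,0],[0,0,0]], "jaw": [0.7,0.7,0.7,0.7,0.7]}}

```text
t: 9.17
ee_pos: [0.5268, 0.3401, 0.0119]
tool_rot: [[-0.989, -0.148, 0.001], [-0.148, 0.989, -0.0], [-0.001, -0.0, -1.0]]
contact_force: [-0.3, -0.7, -2.5]
finger_gap: 0.52
```

```bash
python3 -c "
from h import *
goal(.5271,.3402,.009,98.5)"
```

```text
t 9.17 tcp [0.5268 0.3401 0.0119] jawyaw 98.5 gap 0.52 | shift cm [-0.03  0.    0.29] norm 0.29 rot [-0.     0.001  0.001] F [-0.3 -0.7 -2.5]
   shift after the turn cm [-0.03  0.    0.29]
```

Call:
{"op": "send_rows", "data": {"xyz": [[0,0,0.15],[0,0,0.1],[0,0,0.05],[0,0,0]], "rot": [[0,0,0],[0,0,0],[0,0,0],[0,0,0]], "jaw": [0.7,0.7,0.7,0.7]}}

```text
t: 9.5
ee_pos: [0.5275, 0.3403, 0.0094]
tool_rot: [[-0.989, -0.148, 0.002], [-0.148, 0.989, 0.001], [-0.002, 0.0, -1.0]]
contact_force: [-0.3, -0.2, -0.2]
finger_gap: 0.522
```

```bash
python3 -c "
from h import *
goal(.5271,.3402,.009,98.5)"
```

```text
t 9.5 tcp [0.5275 0.3403 0.0094] jawyaw 98.5 gap 0.522 | shift cm [ 0.04 -0.01  0.04] norm 0.06 rot [0.    0.002 0.   ] F [-0.3 -0.2 -0.2]
   shift after the turn cm [ 0.04 -0.01  0.04]
```

Call:
{"op": "send_rows", "data": {"xyz": [[0,0,0.06],[0,0,0.05],[0,0,0]], "rot": [[0,0,0],[0,0,0],[0,0,0]], "jaw": [0.7,0.7,0.7]}}

```text
t: 9.75
ee_pos: [0.5278, 0.3405, 0.0089]
tool_rot: [[-0.989, -0.148, 0.003], [-0.148, 0.989, 0.001], [-0.003, 0.001, -1.0]]
contact_force: [-0.1, 0.1, -1.6]
finger_gap: 0.518
```

Call:
{"op": "send_rows", "data": {"xyz": [[0,0,0.08],[0,0,0.06],[0,0,0]], "rot": [[0,0,0],[0,0,0],[0,0,0]], "jaw": [0.7,0.7,0.7]}}

```text
t: 10.0
ee_pos: [0.5281, 0.3407, 0.0089]
tool_rot: [[-0.989, -0.148, 0.004], [-0.148, 0.989, 0.001], [-0.004, 0.001, -1.0]]
contact_force: [1.3, 0.8, -1.0]
finger_gap: 0.52
```

The height stays at 8.9 mm although I commanded lower, so the bird is on the floor. Releasing partially.

Call:
{"op": "send_rows", "data": {"xyz": [[0,0,0],[0,0,0],[0,0,0],[0,0,0],[0,0,0]], "rot": [[0,0,0],[0,0,0],[0,0,0],[0,0,0],[0,0,0]], "jaw": [0.45,0.4,0.35,0.3,0.28]}}

```text
t: 10.42
ee_pos: [0.5292, 0.3412, 0.0094]
tool_rot: [[-0.989, -0.148, 0.006], [-0.148, 0.989, 0.003], [-0.006, 0.002, -1.0]]
contact_force: [0.2, 0.7, -0.5]
finger_gap: 0.722
```

Call:
{"op": "send_rows", "data": {"xyz": [[0,0,-0.8],[0,0,-1.5],[0,0,-2.5],[0,0,-3],[0,0,-3],[0,0,-3],[0,0,0]], "rot": [[0,0,0],[0,0,0],[0,0,0],[0,0,0],[0,0,0],[0,0,0],[0,0,0]], "jaw": [0.28,0.28,0.28,0.28,0.28,0.28,0.28]}}

```text
t: 11.0
ee_pos: [0.5256, 0.3394, 0.1519]
tool_rot: [[-0.989, -0.148, -0.001], [-0.148, 0.989, -0.001], [0.001, -0.001, -1.0]]
contact_force: [0.6, -0.6, 1.2]
finger_gap: 0.717
```

```bash
python3 -c "
from h import *
goal(.49,.04,.15,16)
cv2.imwrite('pics/g_w.png',viewer.read_camera('wrist'))"
```

```text
t 11.0 tcp [0.5256 0.3394 0.1519] jawyaw 98.5 gap 0.717 | shift cm [  7.96 -29.08   0.22] norm 30.15 rot [-0.002 -0.     1.44 ] F [ 0.6 -0.6  1.2]
   shift after the turn cm [-27.8  -11.68   0.19]
```

View pics/g_w.png

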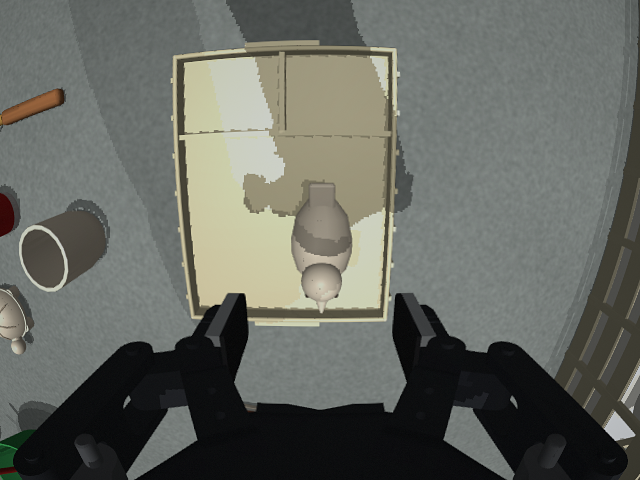

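Call:
{"op": "send_rows", "data": {"xyz": [[0,0,-0.1],[0,0,-0.1],[0,0,-0.1],[0,0,-0.1],[0,0,-0.1],[0,0,-0.1],[0,0,-0.1],[0,0,-0.1],[0,0,-0.1],[0,0,-0.1],[0,0,-0.1],[0,0,-0.1]], "rot": [[0,0,0.122],[0,0,0.122],[0,0,0.122],[0,0,0.122],[0,0,0.122],[0,0,0.122],[0,0,0.122],[0,0,0.122],[0,0,0.122],[0,0,0.122],[0,0,0.122],[0,0,0.122]], "jaw": [0.28,0.3,0.3,0.3,0.3,0.3,0.3,0.3,0.3,0.3,0.3,0.3]}}

```text
t: 12.05
ee_pos: [0.521, 0.3371, 0.155]
tool_rot: [[-0.216, 0.976, -0.014], [0.976, 0.216, -0.007], [-0.004, -0.015, -1.0]]
contact_force: [-0.1, 0.9, 0.2]
finger_gap: 0.7
```

```bash
python3 -c "
from h import *
goal(.454,.0265,.13,15)"
```

```text
t 12.05 tcp [0.521  0.3371 0.155 ] jawyaw 12.5 gap 0.7 | shift cm [-28.87 -13.21   2.82] norm 31.87 rot [-0.015  0.004 -0.044] F [-0.1  0.9  0.2]
   shift after the turn cm [-28.27 -14.51   2.5 ]
```

Call:
{"op": "send_rows", "data": {"xyz": [[-1.8,-0.9,0],[-3.5,-1.8,0.2],[-3.5,-1.8,0.2],[-3.5,-1.8,0.2],[-3.5,-1.8,0.2],[-3.5,-1.8,0.2],[-3.5,-1.8,0.2],[-3.5,-1.8,0.2],[-2,-1,0],[0,0,0]], "rot": [[-0.015,0.004,-0.044],[0,0,0],[0,0,0],[0,0,0],[0,0,0],[0,0,0],[0,0,0],[0,0,0],[0,0,0],[0,0,0]], "jaw": [0.3,0.3,0.3,0.3,0.3,0.3,0.3,0.3,0.3,0.3]}}

```text
t: 12.88
ee_pos: [0.4444, 0.0164, 0.1296]
tool_rot: [[-0.262, 0.965, -0.011], [0.965, 0.262, -0.002], [0.001, -0.011, -1.0]]
contact_force: [-0.3, 0.7, 0.3]
finger_gap: 0.7
```

```bash
python3 -c "
from h import *
goal(.454,.0265,.05,15)
M=viewer.camera_model('wrist')
cv2.imwrite('pics/h_w.png',viewer.read_camera('wrist'))
import pickle;pickle.dump(M,open('M_hw.pkl','wb'))"
```

```text
t 12.88 tcp [0.4444 0.0164 0.1296] jawyaw 15.2 gap 0.7 | shift cm [0.71 1.29 7.95] norm 8.08 rot [-0.011 -0.001  0.003] F [-0.3  0.7  0.3]
   shift after the turn cm [0.72 1.19 7.96]
```

View pics/h_w.png

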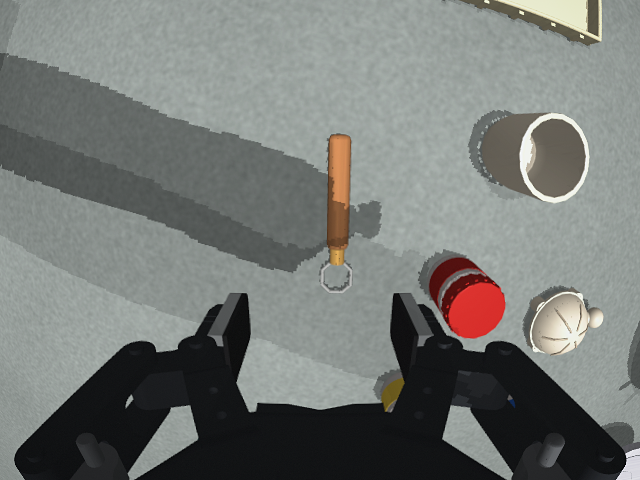

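The tool runs from butt (340,135) to ferrule end (337,246) and loop tip (337,292), nearly vertical in the wrist view. Measuring.

```bash
python3 -c "
from h import *
import pickle;M=pickle.load(open('M_hw.pkl','rb'))
b=plane('wrist',(340,136),.012,M);j=plane('wrist',(338.5,246),.012,M);l=plane('wrist',(337,293),.004,M)
print(b,j,l,'len',np.linalg.norm((l-b)[:2]),np.linalg.norm((j-b)[:2]))
d=(j-b)[:2];a=np.degrees(np.arctan2(d[1],d[0]));print('yaw',a)
d/=np.linalg.norm(d);o=b[:2]+d*.06;print('origin',o)
for uv in((328,190),(351,190)):print(plane('wrist',uv,.012,M))
print('red',plane('wrist',(476,310),.06,M),'beaker',plane('wrist',(556,157),.068,M))
goal(o[0],o[1],.05,a+90)
"
```

```text
[0.43847472 0.0884965  0.012     ] [0.45908536 0.01181067 0.012     ] [ 0.46975815 -0.02819158  0.004     ] len 0.12080877598863818 0.07940727139674285
yaw -74.95627699843409
origin [0.45404808 0.03055281]
[0.44060565 0.04958024 0.012     ]
[0.45625415 0.05394813 0.012     ]
red [0.55637084 0.00680953 0.06      ] beaker [0.56872229 0.11982911 0.068     ]
 t 12.93 tcp [0.4445 0.0179 0.1295] jawyaw 15.2 gap 0.699 | shift cm [0.95 1.34 7.94] norm 8.11 rot [-0.011 -0.002  0.003] F [-0.9 -1.5 -0. ]
   shift after the turn cm [0.98 1.25 7.95]
```

Call:
{"op": "send_rows", "data": {"xyz": [[0.5,0.65,0],[0.5,0.65,1],[0,0,2.5],[0,0,2.5],[0,0,1.3],[0,0,0]], "rot": [[-0.011,0,0.003],[0,0,0],[0,0,0],[0,0,0],[0,0,0],[0,0,0]], "jaw": [0.45,0.45,0.45,0.45,0.45,0.45]}}

```text
t: 13.43
ee_pos: [0.4592, 0.0407, 0.0525]
tool_rot: [[-0.268, 0.963, 0.006], [0.963, 0.268, 0.007], [0.005, 0.008, -1.0]]
contact_force: [-0.1, 0.3, 0.1]
finger_gap: 0.546
```

```bash
python3 -c "
from h import *
goal(.454,.0305,.002,15.05)
cv2.imwrite('pics/h2_w.png',viewer.read_camera('wrist'))"
```

```text
t 13.43 tcp [0.4592 0.0407 0.0525] jawyaw 15.5 gap 0.546 | shift cm [-0.87 -0.81  5.04] norm 5.17 rot [ 0.008 -0.005  0.008] F [-0.1  0.3  0.1]
   shift after the turn cm [-0.85 -0.77  5.05]
```

View pics/h2_w.png

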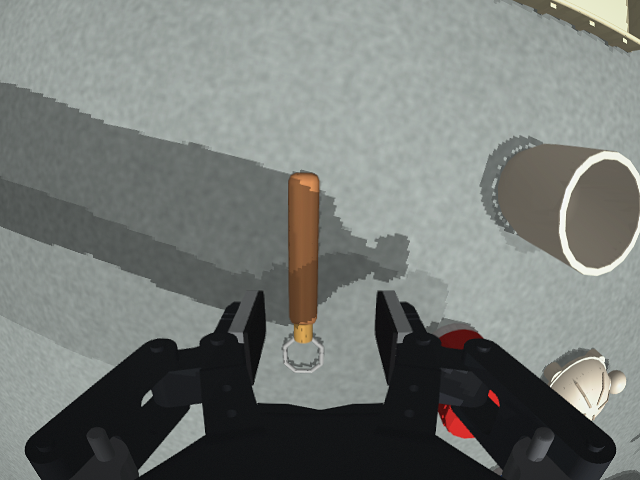

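Call:
{"op": "send_rows", "data": {"xyz": [[-0.85,-0.8,0],[0,0,0],[0,0,1],[0,0,1],[0,0,0.8],[0,0,0],[0,0,0]], "rot": [[0.008,-0.005,0.008],[0,0,0],[0,0,0],[0,0,0],[0,0,0],[0,0,0],[0,0,0]], "jaw": [0.45,0.45,0.45,0.45,0.45,0.45,0.45]}}

```text
t: 14.07
ee_pos: [0.4574, 0.0322, 0.026]
tool_rot: [[-0.264, 0.965, 0.006], [0.965, 0.264, -0.0], [-0.002, 0.006, -1.0]]
contact_force: [-0.6, 0.1, 0.7]
finger_gap: 0.55
```

```bash
python3 -c "
from h import *
goal(.454,.0305,.002,15.05)"
```

```text
t 14.07 tcp [0.4574 0.0322 0.026 ] jawyaw 15.3 gap 0.55 | shift cm [-0.07 -0.39  2.4 ] norm 2.43 rot [0.006 0.002 0.004] F [-0.6  0.1  0.7]
   shift after the turn cm [-0.08 -0.37  2.4 ]
```

Call:
{"op": "send_rows", "data": {"xyz": [[-0.08,-0.4,0.8],[0,0,0.8],[0,0,0.4],[0,0,0.1],[0,0,0]], "rot": [[0.006,0.002,0.004],[0,0,0],[0,0,0],[0,0,0],[0,0,0]], "jaw": [0.45,0.45,0.45,0.45,0.45]}}

```text
t: 14.48
ee_pos: [0.4533, 0.0298, 0.0027]
tool_rot: [[-0.259, 0.966, -0.001], [0.966, 0.259, 0.0], [0.0, -0.001, -1.0]]
contact_force: [-0.9, 0.2, -1.0]
finger_gap: 0.548
```

```bash
python3 -c "
from h import *
goal(.454,.0305,.002,15.05)
cv2.imwrite('pics/h3_w.png',viewer.read_camera('wrist'))"
```

```text
t 14.48 tcp [0.4533 0.0298 0.0027] jawyaw 15.0 gap 0.548 | shift cm [0.05 0.09 0.07] norm 0.12 rot [-0.001 -0.    -0.001] F [-0.9  0.2 -1. ]
   shift after the turn cm [0.05 0.09 0.07]
```

View pics/h3_w.png

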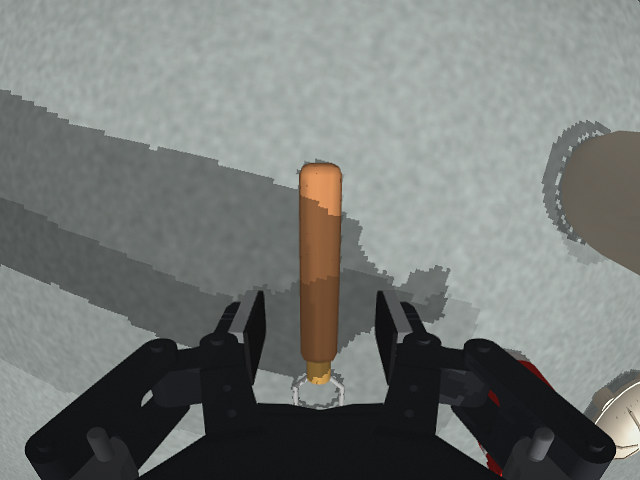

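Call:
{"op": "send_rows", "data": {"xyz": [[0,0.05,0.03],[0,0,0],[0,0,0],[0,0,0],[0,0,0],[0,0,0],[0,0,0],[0,0,0]], "rot": [[0,0,0],[0,0,0],[0,0,0],[0,0,0],[0,0,0],[0,0,0],[0,0,0],[0,0,0]], "jaw": [0.6,0.75,0.9,1,1,1,1,1], "squeeze": 35}}

```text
t: 15.2
ee_pos: [0.4554, 0.03, 0.0041]
tool_rot: [[-0.259, 0.966, 0.003], [0.966, 0.259, 0.0], [-0.001, 0.003, -1.0]]
contact_force: [0.4, -0.1, -0.1]
finger_gap: 0.174
```

Call:
{"op": "send_rows", "data": {"xyz": [[0,0,-0.6],[0,0,-1.5],[0,0,-2],[0,0,-2.5],[0,0,-2.5],[0,0,-2.5],[0,0,0]], "rot": [[0,0,0],[0,0,0],[0,0,0],[0,0,0],[0,0,0],[0,0,0],[0,0,0]], "jaw": [1,1,1,1,1,1,1]}}

```text
t: 15.78
ee_pos: [0.4517, 0.0302, 0.1239]
tool_rot: [[-0.259, 0.966, -0.005], [0.966, 0.259, 0.001], [0.002, -0.005, -1.0]]
contact_force: [1.0, 0.2, -0.5]
finger_gap: 0.168
```

```bash
python3 -c "
from h import *
goal(.5404,.2654,.13,98.55)
cv2.imwrite('pics/h4_w.png',viewer.read_camera('wrist'))"
```

```text
t 15.78 tcp [0.4517 0.0302 0.1239] jawyaw 15.0 gap 0.168 | shift cm [20.42 14.66 -0.64] norm 25.14 rot [-0.002 -0.005 -1.458] F [ 1.   0.2 -0.5]
   shift after the turn cm [-12.27  21.94  -0.61]
```

View pics/h4_w.png

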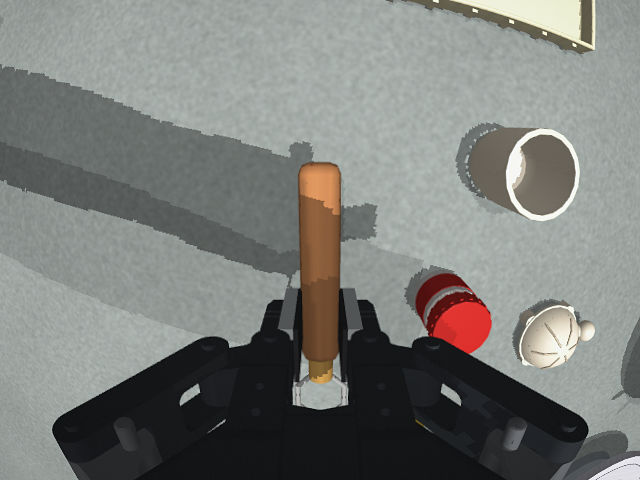

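Call:
{"op": "send_rows", "data": {"xyz": [[0,0,-0.1],[0,0,-0.1],[0,0,-0.1],[0,0,-0.1],[0,0,-0.1],[0,0,-0.1],[0,0,-0.1],[0,0,-0.1],[0,0,-0.1],[0,0,-0.1],[0,0,-0.1],[0,0,-0.1]], "rot": [[0,0,-0.122],[0,0,-0.122],[0,0,-0.122],[0,0,-0.122],[0,0,-0.122],[0,0,-0.122],[0,0,-0.122],[0,0,-0.122],[0,0,-0.122],[0,0,-0.122],[0,0,-0.122],[0,0,-0.122]], "jaw": [1,1,1,1,1,1,1,1,1,1,1,1]}}

```text
t: 16.83
ee_pos: [0.4432, 0.0309, 0.1236]
tool_rot: [[-0.981, -0.192, -0.026], [-0.192, 0.981, 0.003], [0.025, 0.007, -1.0]]
contact_force: [-0.2, 0.1, -0.5]
finger_gap: 0.174
```

```bash
python3 -c "
from h import *
goal(.5404,.2654,.11,98.55)"
```

```text
t 16.83 tcp [0.4432 0.0309 0.1236] jawyaw 101.1 gap 0.174 | shift cm [-14.07  21.14   1.17] norm 25.42 rot [ 0.007 -0.025  0.044] F [-0.2  0.1 -0.5]
   shift after the turn cm [-13.09  21.74   1.36]
```

Call:
{"op": "send_rows", "data": {"xyz": [[-1,1.6,0],[-1.9,3.1,0.1],[-1.9,3.1,0.1],[-1.9,3.1,0.1],[-1.9,3.1,0.1],[-1.9,3.1,0.1],[-1.7,2.8,0.1],[-0.8,1.3,0],[0,0,0],[0,0,0]], "rot": [[0.007,-0.025,0.044],[0,0,0],[0,0,0],[0,0,0],[0,0,0],[0,0,0],[0,0,0],[0,0,0],[0,0,0],[0,0,0]], "jaw": [1,1,1,1,1,1,1,1,1,1]}}

```text
t: 17.67
ee_pos: [0.5352, 0.2685, 0.1017]
tool_rot: [[-0.989, -0.148, -0.018], [-0.148, 0.989, -0.006], [0.019, -0.003, -1.0]]
contact_force: [-0.4, -0.1, -0.1]
finger_gap: 0.173
```

```bash
python3 -c "
from h import *
goal(.5404,.2654,.05,98.55)"
```

```text
t 17.67 tcp [0.5352 0.2685 0.1017] jawyaw 98.5 gap 0.173 | shift cm [-0.57 -0.37  5.16] norm 5.21 rot [-0.003 -0.019 -0.   ] F [-0.4 -0.1 -0.1]
   shift after the turn cm [-0.47 -0.39  5.17]
```

Call:
{"op": "send_rows", "data": {"xyz": [[-0.5,-0.4,0],[0,0,1.5],[0,0,2],[0,0,1],[0,0,0],[0,0,0]], "rot": [[-0.003,-0.019,0],[0,0,0],[0,0,0],[0,0,0],[0,0,0],[0,0,0]], "jaw": [1,1,1,1,1,1]}}

```text
t: 18.17
ee_pos: [0.5395, 0.2575, 0.0543]
tool_rot: [[-0.99, -0.142, 0.001], [-0.142, 0.99, -0.004], [-0.0, -0.004, -1.0]]
contact_force: [-0.3, 0.2, 0.5]
finger_gap: 0.17
```

```bash
python3 -c "
from h import *
goal(.5404,.2654,.009,98.55)
cv2.imwrite('pics/i_w.png',viewer.read_camera('wrist'))"
```

```text
t 18.17 tcp [0.5395 0.2575 0.0543] jawyaw 98.2 gap 0.17 | shift cm [-0.2   0.79  4.52] norm 4.6 rot [-0.004  0.    -0.007] F [-0.3  0.2  0.5]
   shift after the turn cm [-0.21  0.77  4.53]
```

View pics/i_w.png

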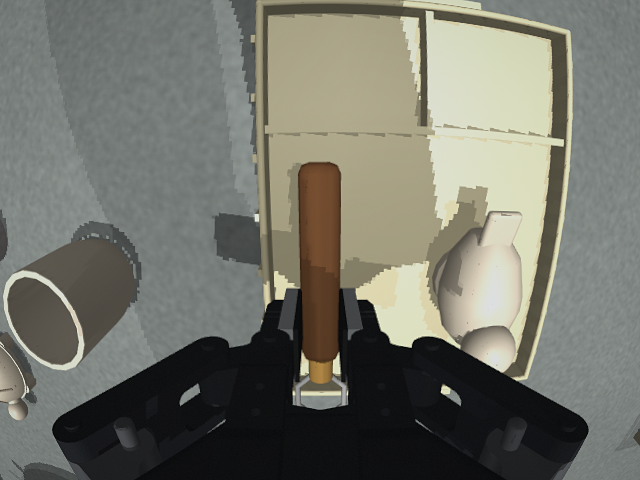

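Call:
{"op": "send_rows", "data": {"xyz": [[-0.2,0.8,0],[0,0,0],[0,0,1.2],[0,0,1.2],[0,0,0.8],[0,0,0],[0,0,0]], "rot": [[-0.004,0,-0.007],[0,0,0],[0,0,0],[0,0,0],[0,0,0],[0,0,0],[0,0,0]], "jaw": [1,1,1,1,1,1,1]}}

```text
t: 18.8
ee_pos: [0.5433, 0.267, 0.0232]
tool_rot: [[-0.989, -0.149, 0.007], [-0.149, 0.989, 0.003], [-0.007, 0.002, -1.0]]
contact_force: [1.2, -0.6, -0.2]
finger_gap: 0.173
```

```bash
python3 -c "
from h import *
goal(.5404,.2654,.008,98.55)"
```

```text
t 18.8 tcp [0.5433 0.267  0.0232] jawyaw 98.6 gap 0.173 | shift cm [ 0.32 -0.12  1.51] norm 1.55 rot [0.002 0.007 0.001] F [ 1.2 -0.6 -0.2]
   shift after the turn cm [ 0.31 -0.11  1.52]
```

Call:
{"op": "send_rows", "data": {"xyz": [[0.3,-0.1,0.4],[0,0,0.5],[0,0,0.4],[0,0,0.15],[0,0,0.1],[0,0,0]], "rot": [[0.002,0.007,0],[0,0,0],[0,0,0],[0,0,0],[0,0,0],[0,0,0]], "jaw": [1,1,1,1,1,1]}}

```text
t: 19.3
ee_pos: [0.5401, 0.2655, 0.0075]
tool_rot: [[-0.989, -0.15, -0.0], [-0.15, 0.989, -0.0], [0.001, -0.0, -1.0]]
contact_force: [-0.3, 0.1, -0.5]
finger_gap: 0.173
```

```bash
python3 -c "
from h import *
goal(.5404,.2654,.0075,98.55)"
```

```text
t 19.3 tcp [0.5401 0.2655 0.0075] jawyaw 98.6 gap 0.173 | shift cm [-0.02 -0.01  0.  ] norm 0.03 rot [-0.    -0.001  0.001] F [-0.3  0.1 -0.5]
   shift after the turn cm [-0.02 -0.01  0.  ]
```

Call:
{"op": "send_rows", "data": {"xyz": [[0,0,0.05],[0,0,0],[0,0,0],[0,0,0],[0,0,0]], "rot": [[0,0,0],[0,0,0],[0,0,0],[0,0,0],[0,0,0]], "jaw": [1,0.75,0.7,0.65,0.65]}}

```text
t: 19.72
ee_pos: [0.5409, 0.2657, 0.0073]
tool_rot: [[-0.989, -0.149, 0.001], [-0.149, 0.989, 0.0], [-0.001, -0.0, -1.0]]
contact_force: [-0.3, 0.7, 0.4]
finger_gap: 0.35
```

Call:
{"op": "send_rows", "data": {"xyz": [[0,0,-0.8],[0,0,-1.5],[0,0,-2.5],[0,0,-3],[0,0,-3],[0,0,-3],[0,0,0]], "rot": [[0,0,0],[0,0,0],[0,0,0],[0,0,0],[0,0,0],[0,0,0],[0,0,0]], "jaw": [0.65,0.65,0.65,0.65,0.4,0.2,0]}}

```text
t: 20.3
ee_pos: [0.5374, 0.2644, 0.1493]
tool_rot: [[-0.989, -0.149, -0.007], [-0.149, 0.989, -0.003], [0.008, -0.002, -1.0]]
contact_force: [0.7, 0.5, 1.5]
finger_gap: 0.765
```

```bash
python3 -c "
from h import *
goal(.684,-.06,.15,167)
cv2.imwrite('pics/j_w.png',viewer.read_camera('wrist'))"
```

```text
t 20.3 tcp [0.5374 0.2644 0.1493] jawyaw 98.6 gap 0.765 | shift cm [ -9.65 -34.27  -0.08] norm 35.6 rot [ 0.003 -0.008 -1.194] F [0.7 0.5 1.5]
   shift after the turn cm [ 28.32 -21.58  -0.07]
```

View pics/j_w.png

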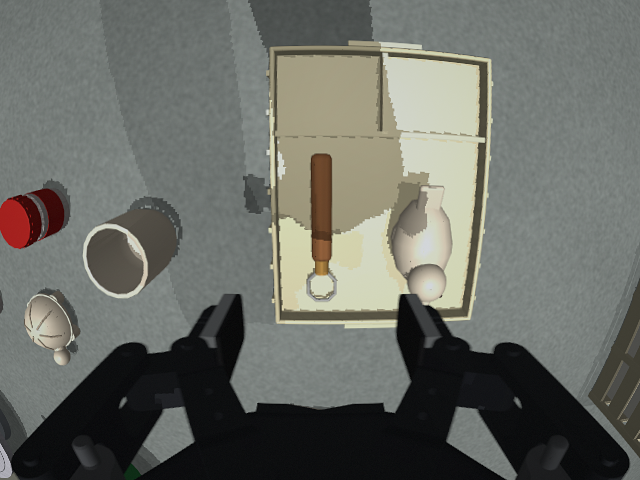

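The tool lies flat at (320,155)–(321,298) and the bird stands at (425,245), clear of it. Next the blue pot.

Call:
{"op": "send_rows", "data": {"xyz": [[0,0,-0.1],[0,0,-0.1],[0,0,-0.1],[0,0,-0.1],[0,0,-0.1],[0,0,-0.1],[0,0,-0.1],[0,0,-0.1],[0,0,-0.1],[0,0,-0.1],[0,0,0]], "rot": [[0.003,-0.008,-0.12],[0,0,-0.12],[0,0,-0.12],[0,0,-0.12],[0,0,-0.12],[0,0,-0.12],[0,0,-0.12],[0,0,-0.12],[0,0,-0.12],[0,0,-0.12],[0,0,0]], "jaw": [0,0,0,0,0,0,0,0,0,0,0]}}

```text
t: 21.27
ee_pos: [0.5327, 0.2628, 0.1513]
tool_rot: [[-0.17, -0.985, -0.011], [-0.985, 0.17, -0.009], [0.011, 0.01, -1.0]]
contact_force: [0.4, -0.0, -0.3]
finger_gap: 1.001
```

```bash
python3 -c "
from h import *
goal(.684,-.09,.14,167)"
```

```text
t 21.27 tcp [0.5327 0.2628 0.1513] jawyaw 170.2 gap 1.001 | shift cm [ 32.18 -20.92   1.27] norm 38.4 rot [ 0.009 -0.011  0.056] F [ 0.4 -0.  -0.3]
   shift after the turn cm [ 30.97 -22.68   1.13]
```

Call:
{"op": "send_rows", "data": {"xyz": [[1.4,-1,0],[2.8,-2.05,0],[2.8,-2.05,0],[2.8,-2.05,0],[2.8,-2.05,0],[2.8,-2.05,0],[2.8,-2.05,0],[2.8,-2.05,0],[2.8,-2.05,0],[2.8,-2.05,0],[2.8,-2.05,0],[1.4,-1,0]], "rot": [[0.009,-0.011,0.056],[0,0,0],[0,0,0],[0,0,0],[0,0,0],[0,0,0],[0,0,0],[0,0,0],[0,0,0],[0,0,0],[0,0,0],[0,0,0]], "jaw": [0,0,0,0,0,0,0,0,0,0,0,0]}}

```text
t: 22.27
ee_pos: [0.6772, -0.0997, 0.1396]
tool_rot: [[-0.256, -0.967, -0.014], [-0.967, 0.256, 0.003], [0.001, 0.014, -1.0]]
contact_force: [0.2, 0.3, -0.7]
finger_gap: 0.998
```

Call:
{"op": "send_rows", "data": {"xyz": [[0,0,0],[0,0,0]], "rot": [[0,0,0],[0,0,0]], "jaw": [0,0]}}

```text
t: 22.43
ee_pos: [0.6773, -0.1052, 0.1367]
tool_rot: [[-0.268, -0.963, -0.016], [-0.964, 0.268, 0.003], [0.002, 0.017, -1.0]]
contact_force: [-0.5, 0.1, -0.1]
finger_gap: 1.0
```

```bash
python3 -c "
from h import *
goal(.684,-.1225,.08,167)
M=viewer.camera_model('wrist')
cv2.imwrite('pics/k_w.png',viewer.read_camera('wrist'))
import pickle;pickle.dump(M,open('M_kw.pkl','wb'))"
```

```text
t 22.43 tcp [ 0.6773 -0.1052  0.1367] jawyaw 164.5 gap 1.0 | shift cm [ 1.48 -1.21  5.66] norm 5.97 rot [ 0.017 -0.002 -0.044] F [-0.5  0.1 -0.1]
   shift after the turn cm [ 1.53 -1.05  5.67]
```

View pics/k_w.png

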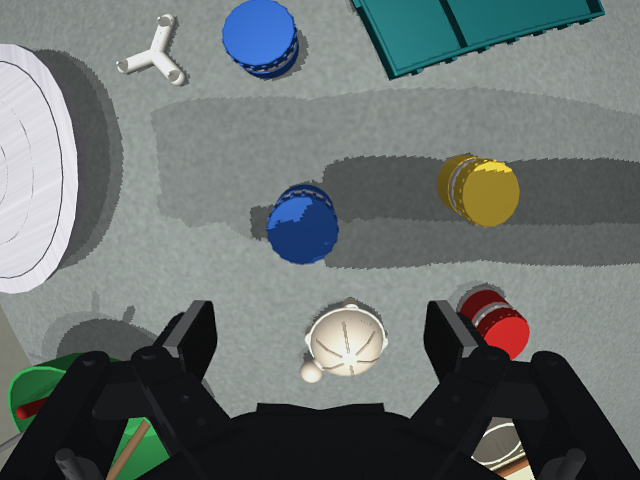

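The wanted blue pot shows at (302,230), with the neighbouring decoy at (260,35) farther to the robot's right. The tortoise is at (346,340) and the yellow pot at (485,190).

```bash
python3 -c "
from h import *
import pickle;M=pickle.load(open('M_kw.pkl','rb'))
p=plane('wrist',(302.5,230),.06,M);print('blue',p,'width',plane('wrist',(267,230),.06,M)-plane('wrist',(338,230),.06,M))
print('yellow',plane('wrist',(484,192),.06,M),'tortoise',plane('wrist',(346,340),.039,M))
goal(p[0],p[1],.08,167)
"
```

```text
blue [ 0.68295851 -0.12076019  0.06      ] width [ 0.04180386 -0.01183381  0.        ]
yellow [ 0.56469799 -0.11406544  0.06      ] tortoise [ 0.67783594 -0.02463852  0.039     ]
 t 22.48 tcp [ 0.677  -0.105   0.1365] jawyaw 164.5 gap 1.002 | shift cm [ 1.34 -1.09  5.64] norm 5.89 rot [ 0.017 -0.002 -0.043] F [-1.3 -0.4 -1.1]
   shift after the turn cm [ 1.4  -0.93  5.65]
```

Call:
{"op": "send_rows", "data": {"xyz": [[1.4,-0.95,0],[0,0,0],[0,0,1.5],[0,0,2],[0,0,1],[0,0,0],[0,0,0]], "rot": [[0.017,-0.002,-0.043],[0,0,0],[0,0,0],[0,0,0],[0,0,0],[0,0,0],[0,0,0]], "jaw": [0,0,0,0,0,0,0]}}

```text
t: 23.07
ee_pos: [0.6804, -0.1097, 0.0912]
tool_rot: [[-0.222, -0.975, -0.002], [-0.975, 0.222, 0.004], [-0.004, 0.002, -1.0]]
contact_force: [-0.5, 0.0, 1.0]
finger_gap: 1.003
```

```bash
python3 -c "
from h import *
goal(.6835,-.1215,.024,167)
M=viewer.camera_model('wrist')
cv2.imwrite('pics/k2_w.png',viewer.read_camera('wrist'))
import pickle;pickle.dump(M,open('M_kw.pkl','wb'))"
```

```text
t 23.07 tcp [ 0.6804 -0.1097  0.0912] jawyaw 167.2 gap 1.003 | shift cm [ 1.11 -0.58  6.71] norm 6.83 rot [0.002 0.004 0.003] F [-0.5  0.   1. ]
   shift after the turn cm [ 1.08 -0.57  6.72]
```

View pics/k2_w.png

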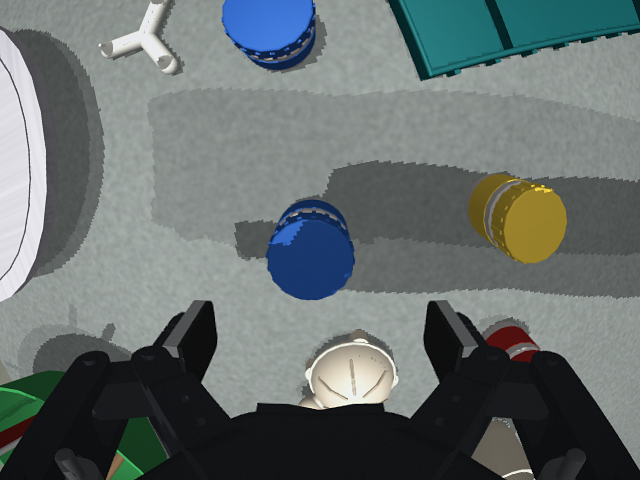

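```bash
python3 -c "
from h import *
import pickle;M=pickle.load(open('M_kw.pkl','rb'))
p=plane('wrist',(310.5,256.5),.06,M);print('blue',p)
goal(p[0],p[1],.024,167)
"
```

```text
blue [ 0.68253224 -0.1223609   0.06      ]
 t 23.12 tcp [ 0.6804 -0.1095  0.0912] jawyaw 167.2 gap 0.997 | shift cm [ 1.23 -0.51  6.72] norm 6.85 rot [0.003 0.004 0.004] F [-1.4  0.6 -0.7]
   shift after the turn cm [ 1.2  -0.5   6.72]
```

Consistent within 2 mm. I shift sideways at height, then go down.

Call:
{"op": "send_rows", "data": {"xyz": [[1.2,-0.5,0],[0,0,0],[0,0,0],[0,0,1.2],[0,0,1.2],[0,0,0.6],[0,0,0],[0,0,0]], "rot": [[0.003,0.004,0.004],[0,0,0],[0,0,0],[0,0,0],[0,0,0],[0,0,0],[0,0,0],[0,0,0]], "jaw": [0,0,0,0,0,0,0,0]}}

```text
t: 23.78
ee_pos: [0.6852, -0.1241, 0.0623]
tool_rot: [[-0.226, -0.974, 0.007], [-0.974, 0.226, -0.002], [0.001, -0.007, -1.0]]
contact_force: [-0.1, -0.7, 0.7]
finger_gap: 0.999
```

```bash
python3 -c "
from h import *
goal(.683,-.122,.024,167)"
```

```text
t 23.78 tcp [ 0.6852 -0.1241  0.0623] jawyaw 166.9 gap 0.999 | shift cm [-0.15  0.28  3.83] norm 3.84 rot [-0.007 -0.001 -0.002] F [-0.1 -0.7  0.7]
   shift after the turn cm [-0.15  0.26  3.83]
```

Call:
{"op": "send_rows", "data": {"xyz": [[-0.15,0.25,0.8],[0,0,1.2],[0,0,1],[0,0,0.4],[0,0,0],[0,0,0]], "rot": [[-0.007,0,0],[0,0,0],[0,0,0],[0,0,0],[0,0,0],[0,0,0]], "jaw": [0,0,0,0,0,0]}}

```text
t: 24.28
ee_pos: [0.6815, -0.1211, 0.0225]
tool_rot: [[-0.226, -0.974, -0.004], [-0.974, 0.226, 0.001], [0.0, 0.004, -1.0]]
contact_force: [0.7, 0.2, 0.9]
finger_gap: 0.998
```

```bash
python3 -c "
from h import *
goal(.683,-.122,.024,167)"
```

```text
t 24.28 tcp [ 0.6815 -0.1211  0.0225] jawyaw 166.9 gap 0.998 | shift cm [ 0.05 -0.17 -0.15] norm 0.23 rot [ 0.004 -0.    -0.001] F [0.7 0.2 0.9]
   shift after the turn cm [ 0.05 -0.17 -0.15]
```

Call:
{"op": "send_rows", "data": {"xyz": [[0.05,-0.15,-0.15],[0,0,0],[0,0,0],[0,0,0],[0,0,0],[0,0,0],[0,0,0],[0,0,0],[0,0,0]], "rot": [[0.004,0,0],[0,0,0],[0,0,0],[0,0,0],[0,0,0],[0,0,0],[0,0,0],[0,0,0],[0,0,0]], "jaw": [0,0.2,0.35,0.45,0.5,0.6,0.7,0.7,0.7], "squeeze": 35}}

```text
t: 25.03
ee_pos: [0.6839, -0.1224, 0.0258]
tool_rot: [[-0.226, -0.974, 0.002], [-0.974, 0.226, -0.001], [0.001, -0.003, -1.0]]
contact_force: [-0.8, 0.4, -0.9]
finger_gap: 0.498
```

```bash
python3 -c "
from h import *
goal(.683,-.122,.024,167)"
```

```text
t 25.03 tcp [ 0.6839 -0.1224  0.0258] jawyaw 166.9 gap 0.498 | shift cm [-0.01  0.1   0.18] norm 0.21 rot [-0.003 -0.001 -0.001] F [-0.8  0.4 -0.9]
   shift after the turn cm [-0.01  0.1   0.18]
```

Call:
{"op": "send_rows", "data": {"xyz": [[0,0,-0.7],[0,0,-1.5],[0,0,-2.5],[0,0,-2.5],[0,0,-2.5],[0,0,-1.5],[0,0,0]], "rot": [[0,0,0],[0,0,0],[0,0,0],[0,0,0],[0,0,0],[0,0,0],[0,0,0]], "jaw": [0.7,0.7,0.7,0.7,0.7,0.7,0.7]}}

```text
t: 25.62
ee_pos: [0.6805, -0.1213, 0.14]
tool_rot: [[-0.226, -0.974, -0.006], [-0.974, 0.226, 0.001], [0.0, 0.007, -1.0]]
contact_force: [0.7, 0.7, 0.8]
finger_gap: 0.511
```

```bash
python3 -c "
from h import *
goal(.4327,.2553,.15,167)
goal(.4327,.2553,.15,98.5)
cv2.imwrite('pics/k3_w.png',viewer.read_camera('wrist'))"
```

```text
t 25.62 tcp [ 0.6805 -0.1213  0.14  ] jawyaw 166.9 gap 0.511 | shift cm [-31.08  32.66  -0.79] norm 45.1 rot [ 0.007 -0.    -0.001] F [0.7 0.7 0.8]
   shift after the turn cm [-31.12  32.62  -1.  ]
 t 25.62 tcp [ 0.6805 -0.1213  0.14  ] jawyaw 166.9 gap 0.511 | shift cm [-31.08  32.66  -0.79] norm 45.1 rot [ 0.006 -0.004  1.194] F [0.7 0.7 0.8]
   shift after the turn cm [18.95 40.91 -1.  ]
```

View pics/k3_w.png

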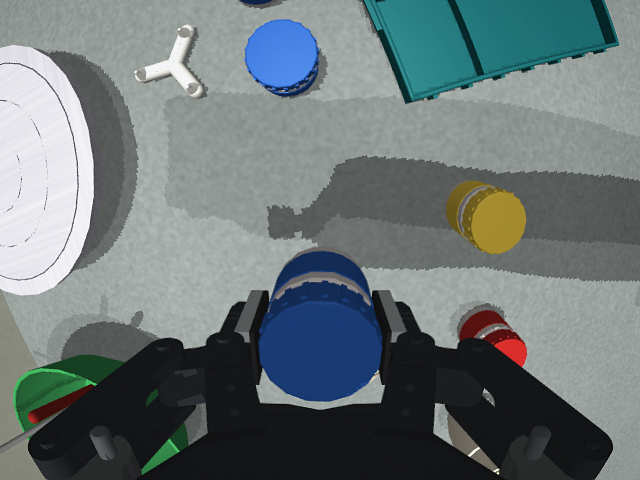

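Call:
{"op": "send_rows", "data": {"xyz": [[0,0,-0.15],[0,0,-0.15],[0,0,-0.15],[0,0,-0.15],[0,0,-0.15],[0,0,-0.15],[0,0,-0.15],[0,0,-0.15],[0,0,-0.15],[0,0,-0.15],[0,0,0]], "rot": [[0.006,-0.004,0.12],[0,0,0.12],[0,0,0.12],[0,0,0.12],[0,0,0.12],[0,0,0.12],[0,0,0.12],[0,0,0.12],[0,0,0.12],[0,0,0.12],[0,0,0]], "jaw": [0.7,0.7,0.7,0.7,0.7,0.7,0.7,0.7,0.7,0.7,0.7]}}

```text
t: 26.58
ee_pos: [0.6726, -0.1191, 0.1348]
tool_rot: [[-0.995, -0.093, -0.025], [-0.093, 0.996, 0.011], [0.024, 0.013, -1.0]]
contact_force: [0.3, 0.9, -0.9]
finger_gap: 0.503
```

```bash
python3 -c "
from h import *
goal(.4327,.2553,.13,98.5)"
```

```text
t 26.58 tcp [ 0.6726 -0.1191  0.1348] jawyaw 95.3 gap 0.503 | shift cm [20.4  39.49  1.5 ] norm 44.47 rot [ 0.014 -0.024 -0.056] F [ 0.3  0.9 -0.9]
   shift after the turn cm [18.2  40.58  0.48]
```

Call:
{"op": "send_rows", "data": {"xyz": [[0.8,1.8,0],[1.6,3.5,-0.05],[1.6,3.5,-0.05],[1.6,3.5,-0.05],[1.6,3.5,-0.05],[1.6,3.5,-0.05],[1.6,3.5,-0.05],[1.6,3.5,-0.05],[1.6,3.5,-0.05],[1.6,3.5,-0.05],[1.6,3.5,-0.05],[1,2,0]], "rot": [[0.014,-0.024,-0.056],[0,0,0],[0,0,0],[0,0,0],[0,0,0],[0,0,0],[0,0,0],[0,0,0],[0,0,0],[0,0,0],[0,0,0],[0,0,0]], "jaw": [0.7,0.7,0.7,0.7,0.7,0.7,0.7,0.7,0.7,0.7,0.7,0.7]}}

```text
t: 27.58
ee_pos: [0.4167, 0.242, 0.1193]
tool_rot: [[-0.984, -0.178, -0.024], [-0.178, 0.984, -0.0], [0.024, 0.004, -1.0]]
contact_force: [0.5, 0.2, -1.8]
finger_gap: 0.508
```

Call:
{"op": "send_rows", "data": {"xyz": [[0,0,0],[0,0,0]], "rot": [[0,0,0],[0,0,0]], "jaw": [0.7,0.7]}}

```text
t: 27.75
ee_pos: [0.4116, 0.2455, 0.1173]
tool_rot: [[-0.981, -0.192, -0.028], [-0.192, 0.981, -0.0], [0.028, 0.005, -1.0]]
contact_force: [1.0, 0.5, -0.3]
finger_gap: 0.508
```

```bash
python3 -c "
from h import *
goal(.4327,.2553,.08,98.5)"
```

```text
t 27.75 tcp [0.4116 0.2455 0.1173] jawyaw 101.1 gap 0.508 | shift cm [-2.36  0.53  3.67] norm 4.4 rot [ 0.004 -0.028  0.045] F [ 1.   0.5 -0.3]
   shift after the turn cm [-2.23  0.65  3.73]
```

Call:
{"op": "send_rows", "data": {"xyz": [[-1.2,0.35,0],[-1,0.3,0],[0,0,1],[0,0,1],[0,0,0.3],[0,0,0],[0,0,0]], "rot": [[0.004,-0.028,0.045],[0,0,0],[0,0,0],[0,0,0],[0,0,0],[0,0,0],[0,0,0]], "jaw": [0.7,0.7,0.7,0.7,0.7,0.7,0.7]}}

```text
t: 28.33
ee_pos: [0.4312, 0.2503, 0.0863]
tool_rot: [[-0.989, -0.15, -0.007], [-0.15, 0.989, -0.005], [0.007, -0.004, -1.0]]
contact_force: [-0.2, 0.2, -1.6]
finger_gap: 0.503
```

```bash
python3 -c "
from h import *
goal(.4327,.2553,.05,98.5)
cv2.imwrite('pics/l_w.png',viewer.read_camera('wrist'))"
```

```text
t 28.33 tcp [0.4312 0.2503 0.0863] jawyaw 98.6 gap 0.503 | shift cm [-0.25  0.48  3.62] norm 3.66 rot [-0.004 -0.007  0.002] F [-0.2  0.2 -1.6]
   shift after the turn cm [-0.22  0.47  3.63]
```

View pics/l_w.png

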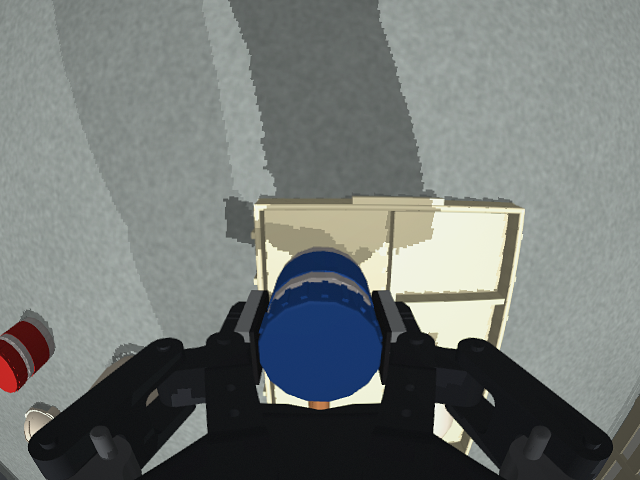

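Call:
{"op": "send_rows", "data": {"xyz": [[-0.2,0.45,0],[0,0,0],[0,0,0.9],[0,0,0.9],[0,0,0.5],[0,0,0],[0,0,0]], "rot": [[-0.004,-0.007,0],[0,0,0],[0,0,0],[0,0,0],[0,0,0],[0,0,0],[0,0,0]], "jaw": [0.7,0.7,0.7,0.7,0.7,0.7,0.7]}}

```text
t: 28.97
ee_pos: [0.4329, 0.2555, 0.0617]
tool_rot: [[-0.989, -0.15, 0.002], [-0.15, 0.989, 0.001], [-0.002, 0.0, -1.0]]
contact_force: [-0.0, 0.5, -1.0]
finger_gap: 0.505
```

```bash
python3 -c "
from h import *
goal(.4327,.2553,.030,98.5)"
```

```text
t 28.97 tcp [0.4329 0.2555 0.0617] jawyaw 98.6 gap 0.505 | shift cm [ 0.03 -0.02  3.17] norm 3.17 rot [0.    0.002 0.003] F [-0.   0.5 -1. ]
   shift after the turn cm [ 0.02 -0.02  3.17]
```

Call:
{"op": "send_rows", "data": {"xyz": [[0,0,0.8],[0,0,0.8],[0,0,0.6],[0,0,0.3],[0,0,0],[0,0,0]], "rot": [[0,0,0],[0,0,0],[0,0,0],[0,0,0],[0,0,0],[0,0,0]], "jaw": [0.7,0.7,0.7,0.7,0.7,0.7]}}

```text
t: 29.47
ee_pos: [0.4324, 0.2553, 0.0332]
tool_rot: [[-0.989, -0.15, 0.0], [-0.15, 0.989, 0.0], [-0.0, -0.0, -1.0]]
contact_force: [0.3, 0.2, -1.6]
finger_gap: 0.51
```

```bash
python3 -c "
from h import *
goal(.4327,.2553,.030,98.5)"
```

```text
t 29.47 tcp [0.4324 0.2553 0.0332] jawyaw 98.7 gap 0.51 | shift cm [-0.03 -0.01  0.32] norm 0.32 rot [-0.     0.     0.003] F [ 0.3  0.2 -1.6]
   shift after the turn cm [-0.03 -0.01  0.32]
```

Call:
{"op": "send_rows", "data": {"xyz": [[0,0,0.2],[0,0,0.15],[0,0,0.1],[0,0,0.1],[0,0,0]], "rot": [[0,0,0],[0,0,0],[0,0,0],[0,0,0],[0,0,0]], "jaw": [0.7,0.7,0.7,0.7,0.7]}}

```text
t: 29.88
ee_pos: [0.4333, 0.2557, 0.0299]
tool_rot: [[-0.989, -0.15, 0.003], [-0.15, 0.989, 0.001], [-0.003, 0.0, -1.0]]
contact_force: [0.4, 0.2, -1.0]
finger_gap: 0.507
```

The height matches floor contact (29.8 mm expected), so I release.

Call:
{"op": "send_rows", "data": {"xyz": [[0,0,0.05],[0,0,0],[0,0,0],[0,0,0],[0,0,0],[0,0,0],[0,0,-0.5]], "rot": [[0,0,0],[0,0,0],[0,0,0],[0,0,0],[0,0,0],[0,0,0],[0,0,0]], "jaw": [0.7,0.45,0.4,0.35,0.3,0.25,0.25]}}

```text
t: 30.47
ee_pos: [0.434, 0.256, 0.0341]
tool_rot: [[-0.989, -0.15, 0.004], [-0.15, 0.989, 0.002], [-0.004, 0.001, -1.0]]
contact_force: [-0.5, -0.2, 0.8]
finger_gap: 0.749
```

Call:
{"op": "send_rows", "data": {"xyz": [[0,0,-1.5],[0,0,-2],[0,0,-3],[0,0,-3],[0,0,-3],[0,0,0]], "rot": [[0,0,0],[0,0,0],[0,0,0],[0,0,0],[0,0,0],[0,0,0]], "jaw": [0.25,0.25,0.15,0,0,0]}}

```text
t: 30.97
ee_pos: [0.4311, 0.2548, 0.1634]
tool_rot: [[-0.989, -0.15, -0.002], [-0.15, 0.989, -0.001], [0.002, -0.001, -1.0]]
contact_force: [1.7, 0.2, 1.5]
finger_gap: 0.998
```

```bash
python3 -c "
from h import *
goal(.57,.1195,.15,98.5)
cv2.imwrite('pics/m_w.png',viewer.read_camera('wrist'))"
```

```text
t 30.97 tcp [0.4311 0.2548 0.1634] jawyaw 98.6 gap 0.998 | shift cm [-11.7  -15.46   1.33] norm 19.44 rot [-0.001 -0.002  0.003] F [1.7 0.2 1.5]
   shift after the turn cm [-11.74 -15.43   1.34]
```

View pics/m_w.png

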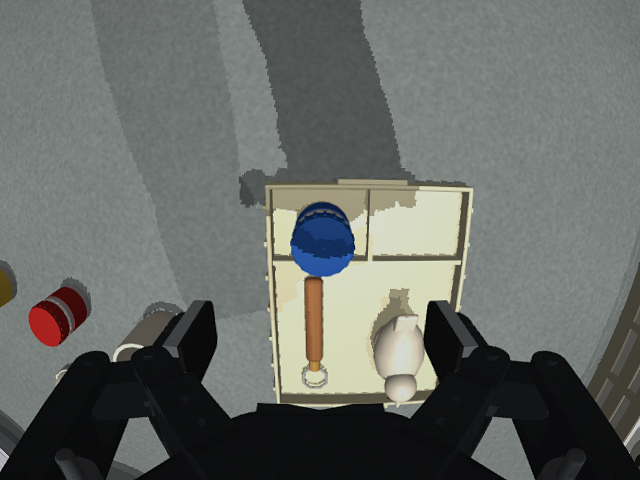

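The blue pot stands in its well at (321,240), with the tool and bird unchanged. Next the beaker.

Call:
{"op": "send_rows", "data": {"xyz": [[-1.2,-1.6,0],[-2.3,-3.1,0],[-2.3,-3.1,0],[-2.3,-3.1,0],[-2.1,-2.8,0.1],[-1,-1.4,0.1],[0,0,0],[0,0,0]], "rot": [[0,0,0],[0,0,0],[0,0,0],[0,0,0],[0,0,0],[0,0,0],[0,0,0],[0,0,0]], "jaw": [0,0,0,0,0,0,0,0]}}

```text
t: 31.68
ee_pos: [0.5665, 0.1174, 0.1525]
tool_rot: [[-0.988, -0.155, -0.011], [-0.155, 0.988, -0.001], [0.011, 0.001, -1.0]]
contact_force: [0.1, -0.1, 0.2]
finger_gap: 0.997
```

```bash
python3 -c "
from h import *
goal(.57,.1196,.09,98.5)
M=viewer.camera_model('wrist')
cv2.imwrite('pics/n_w.png',viewer.read_camera('wrist'))
import pickle;pickle.dump(M,open('M_nw.pkl','wb'))"
```

```text
t 31.68 tcp [0.5665 0.1174 0.1525] jawyaw 98.9 gap 0.997 | shift cm [-0.44  0.16  6.25] norm 6.26 rot [ 0.001 -0.011  0.008] F [ 0.1 -0.1  0.2]
   shift after the turn cm [-0.38  0.16  6.25]
```

View pics/n_w.png

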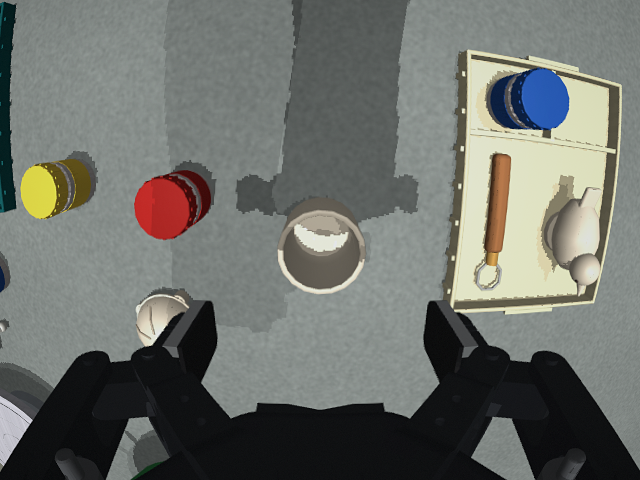

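The beaker rim is centred at (321,251), and the red pot's cap is at (163,207).

```bash
python3 -c "
from h import *
import pickle;M=pickle.load(open('M_nw.pkl','rb'))
p=plane('wrist',(321.5,251),.068,M);print('beaker',p,np.linalg.norm(plane('wrist',(277,251),.068,M)-plane('wrist',(366,251),.068,M)))
print('red',plane('wrist',(163,207),.06,M))
goal(p[0],p[1],.09,98.5)
"
```

```text
beaker [0.56792232 0.11931616 0.068     ] 0.05738615396540835
red [0.55656036 0.00791449 0.06      ]
 t 31.73 tcp [0.5661 0.1176 0.1522] jawyaw 99.0 gap 1.001 | shift cm [-0.27  0.14  6.22] norm 6.22 rot [ 0.    -0.011  0.008] F [ 0.3  0.7 -0.4]
   shift after the turn cm [-0.2   0.15  6.22]
```

Call:
{"op": "send_rows", "data": {"xyz": [[-0.3,0.15,0],[0,0,0],[0,0,1.5],[0,0,2],[0,0,1],[0,0,0],[0,0,0]], "rot": [[0,-0.011,0.008],[0,0,0],[0,0,0],[0,0,0],[0,0,0],[0,0,0],[0,0,0]], "jaw": [0,0,0,0,0,0,0]}}

```text
t: 32.32
ee_pos: [0.5645, 0.1269, 0.107]
tool_rot: [[-0.988, -0.157, 0.001], [-0.157, 0.988, 0.003], [-0.001, 0.002, -1.0]]
contact_force: [0.5, 0.6, 0.5]
finger_gap: 0.999
```

```bash
python3 -c "
from h import *
goal(.569,.1195,.021,98.5)"
```

```text
t 32.32 tcp [0.5645 0.1269 0.107 ] jawyaw 99.0 gap 0.999 | shift cm [-0.32 -0.82  8.6 ] norm 8.64 rot [0.002 0.001 0.009] F [0.5 0.6 0.5]
   shift after the turn cm [-0.34 -0.8   8.6 ]
```

Call:
{"op": "send_rows", "data": {"xyz": [[-0.35,-0.8,0],[0,0,0],[0,0,0],[0,0,0]], "rot": [[0.002,0,0.009],[0,0,0],[0,0,0],[0,0,0]], "jaw": [0,0,0,0]}}

```text
t: 32.65
ee_pos: [0.5706, 0.1198, 0.11]
tool_rot: [[-0.989, -0.149, 0.005], [-0.149, 0.989, 0.001], [-0.005, -0.0, -1.0]]
contact_force: [0.1, -0.3, 0.2]
finger_gap: 0.998
```

```bash
python3 -c "
from h import *
goal(.569,.1195,.021,98.5)"
```

```text
t 32.65 tcp [0.5706 0.1198 0.11  ] jawyaw 98.6 gap 0.998 | shift cm [ 0.21 -0.01  8.9 ] norm 8.91 rot [-0.     0.005  0.001] F [ 0.1 -0.3  0.2]
   shift after the turn cm [ 0.16 -0.01  8.9 ]
```

Call:
{"op": "send_rows", "data": {"xyz": [[0.15,0,1],[0,0,1.8],[0,0,1.8],[0,0,1],[0,0,0],[0,0,0]], "rot": [[0,0.005,0],[0,0,0],[0,0,0],[0,0,0],[0,0,0],[0,0,0]], "jaw": [0,0,0,0,0,0]}}

```text
t: 33.15
ee_pos: [0.5719, 0.1192, 0.0537]
tool_rot: [[-0.989, -0.148, 0.006], [-0.148, 0.989, 0.0], [-0.006, -0.0, -1.0]]
contact_force: [-0.2, -0.6, 0.5]
finger_gap: 1.003
```

```bash
python3 -c "
from h import *
goal(.569,.1195,.021,98.5)
cv2.imwrite('pics/n2_w.png',viewer.read_camera('wrist'))"
```

```text
t 33.15 tcp [0.5719 0.1192 0.0537] jawyaw 98.5 gap 1.003 | shift cm [0.3  0.08 3.27] norm 3.29 rot [-0.     0.006 -0.   ] F [-0.2 -0.6  0.5]
   shift after the turn cm [0.28 0.08 3.27]
```

View pics/n2_w.png

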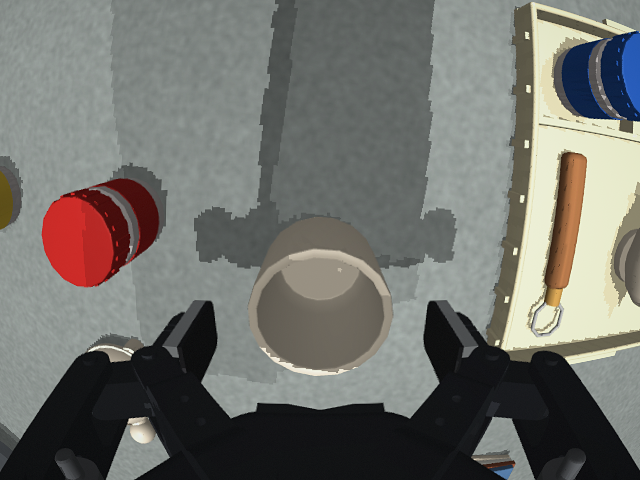

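Call:
{"op": "send_rows", "data": {"xyz": [[0.25,0.05,0.8],[0,0,1.2],[0,0,0.8],[0,0,0.2],[0,0,0],[0,0,0]], "rot": [[0,0.006,0],[0,0,0],[0,0,0],[0,0,0],[0,0,0],[0,0,0]], "jaw": [0,0,0,0,0,0]}}

```text
t: 33.7
ee_pos: [0.5707, 0.1195, 0.023]
tool_rot: [[-0.989, -0.148, 0.003], [-0.148, 0.989, -0.0], [-0.003, -0.001, -1.0]]
contact_force: [-1.1, -0.1, 0.7]
finger_gap: 0.998
```

```bash
python3 -c "
from h import *
goal(.569,.1195,.021,98.5)"
```

```text
t 33.7 tcp [0.5707 0.1195 0.023 ] jawyaw 98.5 gap 0.998 | shift cm [0.17 0.03 0.2 ] norm 0.26 rot [-0.001  0.003 -0.   ] F [-1.1 -0.1  0.7]
   shift after the turn cm [0.17 0.03 0.2 ]
```

Call:
{"op": "send_rows", "data": {"xyz": [[0.15,0,0.1],[0,0,0],[0,0,0],[0,0,0],[0,0,0],[0,0,0],[0,0,0],[0,0,0]], "rot": [[0,0.003,0],[0,0,0],[0,0,0],[0,0,0],[0,0,0],[0,0,0],[0,0,0],[0,0,0]], "jaw": [0,0.15,0.25,0.35,0.45,0.55,0.55,0.55], "squeeze": 35}}

```text
t: 34.37
ee_pos: [0.5699, 0.1193, 0.0232]
tool_rot: [[-0.989, -0.148, 0.002], [-0.148, 0.989, -0.0], [-0.002, -0.001, -1.0]]
contact_force: [-0.4, 0.2, -0.9]
finger_gap: 0.68
```

```bash
python3 -c "
from h import *
goal(.569,.1195,.021,98.5)"
```

```text
t 34.37 tcp [0.5699 0.1193 0.0232] jawyaw 98.5 gap 0.68 | shift cm [0.09 0.03 0.22] norm 0.24 rot [-0.001  0.002 -0.   ] F [-0.4  0.2 -0.9]
   shift after the turn cm [0.09 0.03 0.22]
```

Call:
{"op": "send_rows", "data": {"xyz": [[0,0,0],[0,0,0],[0,0,0]], "rot": [[0,0,0],[0,0,0],[0,0,0]], "jaw": [0.55,0.55,0.55]}}

```text
t: 34.62
ee_pos: [0.5698, 0.1193, 0.023]
tool_rot: [[-0.989, -0.148, 0.001], [-0.148, 0.989, -0.001], [-0.001, -0.001, -1.0]]
contact_force: [-0.7, 0.9, -0.0]
finger_gap: 0.682
```

Call:
{"op": "send_rows", "data": {"xyz": [[0,0,-0.4],[0,0,-0.8],[0,0,-0.8],[0,0,0]], "rot": [[0,0,0],[0,0,0],[0,0,0],[0,0,0]], "jaw": [0.55,0.55,0.55,0.55]}}

```text
t: 34.95
ee_pos: [0.5689, 0.1193, 0.044]
tool_rot: [[-0.989, -0.148, -0.001], [-0.148, 0.989, -0.001], [0.001, -0.001, -1.0]]
contact_force: [-0.0, 0.8, -0.7]
finger_gap: 0.679
```

```bash
python3 -c "
from h import *
goal(.569,.1195,.021,98.5)
cv2.imwrite('pics/n3_w.png',viewer.read_camera('wrist'))"
```

```text
t 34.95 tcp [0.5689 0.1193 0.044 ] jawyaw 98.5 gap 0.679 | shift cm [-0.01  0.02  2.3 ] norm 2.3 rot [-0.001 -0.001 -0.   ] F [-0.   0.8 -0.7]
   shift after the turn cm [-0.01  0.02  2.3 ]
```

View pics/n3_w.png

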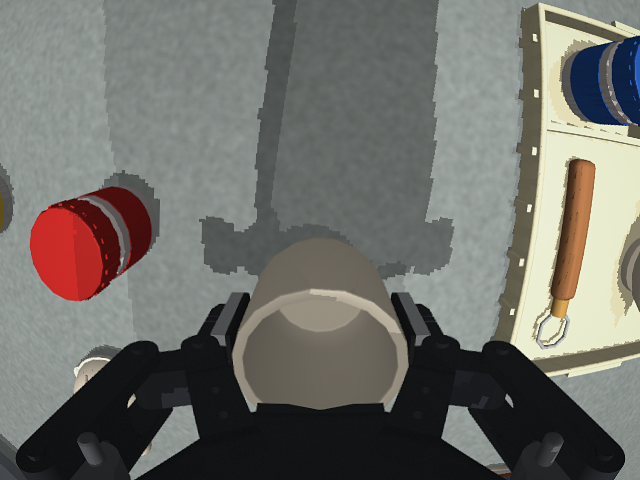

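Call:
{"op": "send_rows", "data": {"xyz": [[0,0,-1.5],[0,0,-2.5],[0,0,-2.5],[0,0,-2.5],[0,0,-1.5],[0,0,0]], "rot": [[0,0,0],[0,0,0],[0,0,0],[0,0,0],[0,0,0],[0,0,0]], "jaw": [0.55,0.55,0.55,0.55,0.55,0.55]}}

```text
t: 35.5
ee_pos: [0.5665, 0.1191, 0.1505]
tool_rot: [[-0.989, -0.148, -0.007], [-0.148, 0.989, -0.001], [0.007, -0.0, -1.0]]
contact_force: [-0.4, -0.5, -0.7]
finger_gap: 0.681
```

```bash
python3 -c "
from h import *
goal(.4675,-.301,.15,98.7)"
```

```text
t 35.5 tcp [0.5665 0.1191 0.1505] jawyaw 98.5 gap 0.681 | shift cm [ 16.   -40.09   0.17] norm 43.16 rot [-0.    -0.007 -0.004] F [-0.4 -0.5 -0.7]
   shift after the turn cm [ 16.15 -40.03   0.05]
```

Call:
{"op": "send_rows", "data": {"xyz": [[0.7,-1.7,0],[1.4,-3.4,-0.05],[1.4,-3.4,-0.05],[1.4,-3.4,-0.05],[1.4,-3.4,-0.05],[1.4,-3.4,-0.05],[1.4,-3.4,-0.05],[1.4,-3.4,-0.05],[1.4,-3.4,-0.05],[1.4,-3.4,-0.05],[1.4,-3.4,-0.05],[1,-2.5,0]], "rot": [[0,-0.007,-0.004],[0,0,0],[0,0,0],[0,0,0],[0,0,0],[0,0,0],[0,0,0],[0,0,0],[0,0,0],[0,0,0],[0,0,0],[0,0,0]], "jaw": [0.55,0.55,0.55,0.55,0.55,0.55,0.55,0.55,0.55,0.55,0.55,0.55]}}

```text
t: 36.5
ee_pos: [0.4666, -0.2912, 0.1432]
tool_rot: [[-0.986, -0.167, -0.002], [-0.167, 0.986, 0.007], [0.001, 0.007, -1.0]]
contact_force: [0.4, -0.1, -1.1]
finger_gap: 0.685
```

Call:
{"op": "send_rows", "data": {"xyz": [[0,0,0],[0,0,0]], "rot": [[0,0,0],[0,0,0]], "jaw": [0.55,0.55]}}

```text
t: 36.67
ee_pos: [0.4636, -0.297, 0.1403]
tool_rot: [[-0.988, -0.158, -0.005], [-0.158, 0.987, 0.007], [0.004, 0.007, -1.0]]
contact_force: [0.6, 0.4, -1.9]
finger_gap: 0.682
```

```bash
python3 -c "
from h import *
goal(.4675,-.301,.08,98.7)
M=viewer.camera_model('wrist')
cv2.imwrite('pics/o_w.png',viewer.read_camera('wrist'))
import pickle;pickle.dump(M,open('M_ow.pkl','wb'))"
```

```text
t 36.67 tcp [ 0.4636 -0.297   0.1403] jawyaw 99.1 gap 0.682 | shift cm [-0.34 -0.5   6.02] norm 6.05 rot [ 0.007 -0.004  0.006] F [ 0.6  0.4 -1.9]
   shift after the turn cm [-0.32 -0.46  6.03]
```

View pics/o_w.png

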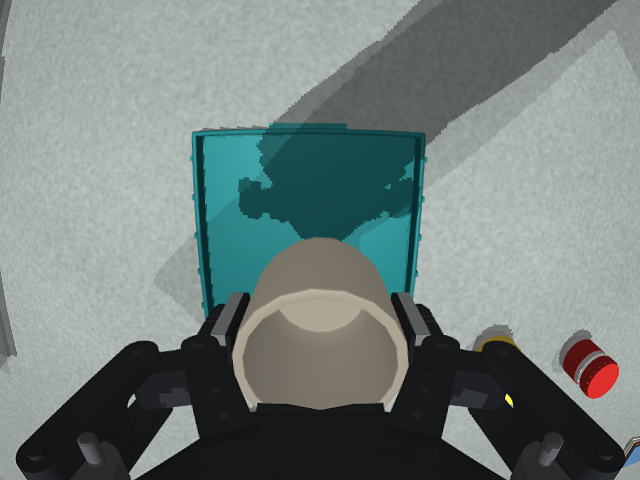

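```bash
python3 -c "
from h import *
import pickle;M=pickle.load(open('M_ow.pkl','rb'))
t=np.array([.4991,-.2963]);y=np.radians(-171.29);R=np.array([[np.cos(y),-np.sin(y)],[np.sin(y),np.cos(y)]])
for n,uv in (('c(110,85)',(192,131)),('c(110,-85)',(425,134))):
    p=plane('wrist',uv,.02,M);print(n,p.round(4),'local',(R.T@(p[:2]-t)*1000).round(1))
"
```

```text
c(110,85) [ 0.4021 -0.3989  0.02  ] local [111.4  86.7]
c(110,-85) [ 0.3788 -0.2327  0.02  ] local [109.3 -81. ]
```

Call:
{"op": "send_rows", "data": {"xyz": [[-0.3,-0.4,0],[0,0,0],[0,0,1.5],[0,0,2],[0,0,1],[0,0,0],[0,0,0]], "rot": [[0.007,-0.004,0.006],[0,0,0],[0,0,0],[0,0,0],[0,0,0],[0,0,0],[0,0,0]], "jaw": [0.55,0.55,0.55,0.55,0.55,0.55,0.55]}}

```text
t: 37.3
ee_pos: [0.4707, -0.2931, 0.0933]
tool_rot: [[-0.987, -0.163, 0.001], [-0.163, 0.987, 0.001], [-0.001, 0.0, -1.0]]
contact_force: [-0.4, 0.6, -1.0]
finger_gap: 0.683
```

```bash
python3 -c "
from h import *
goal(.4675,-.301,.03,98.7)"
```

```text
t 37.3 tcp [ 0.4707 -0.2931  0.0933] jawyaw 99.4 gap 0.683 | shift cm [ 0.45 -0.73  6.33] norm 6.39 rot [0.    0.001 0.011] F [-0.4  0.6 -1. ]
   shift after the turn cm [ 0.44 -0.73  6.33]
```

Call:
{"op": "send_rows", "data": {"xyz": [[0.4,-0.6,0],[0,0,0],[0,0,1],[0,0,1.5],[0,0,1],[0,0,0.3],[0,0,0],[0,0,0]], "rot": [[0,0,0.011],[0,0,0],[0,0,0],[0,0,0],[0,0,0],[0,0,0],[0,0,0],[0,0,0]], "jaw": [0.55,0.55,0.55,0.55,0.55,0.55,0.55,0.55]}}

```text
t: 37.97
ee_pos: [0.4703, -0.3019, 0.0574]
tool_rot: [[-0.988, -0.151, 0.007], [-0.151, 0.988, -0.004], [-0.007, -0.005, -1.0]]
contact_force: [-0.5, 0.1, -1.8]
finger_gap: 0.678
```

```bash
python3 -c "
from h import *
goal(.4675,-.301,.027,98.7)"
```

```text
t 37.97 tcp [ 0.4703 -0.3019  0.0574] jawyaw 98.7 gap 0.678 | shift cm [0.28 0.15 3.04] norm 3.05 rot [-0.005  0.007  0.   ] F [-0.5  0.1 -1.8]
   shift after the turn cm [0.26 0.13 3.04]
```

Call:
{"op": "send_rows", "data": {"xyz": [[0.2,0.1,0.5],[0,0,0.8],[0,0,0.7],[0,0,0.4],[0,0,0.1],[0,0,0]], "rot": [[-0.005,0.007,0],[0,0,0],[0,0,0],[0,0,0],[0,0,0],[0,0,0]], "jaw": [0.55,0.55,0.55,0.55,0.55,0.55]}}

```text
t: 38.47
ee_pos: [0.4688, -0.3019, 0.0311]
tool_rot: [[-0.988, -0.151, 0.001], [-0.151, 0.988, -0.002], [-0.0, -0.002, -1.0]]
contact_force: [0.5, 0.4, -1.3]
finger_gap: 0.684
```

```bash
python3 -c "
from h import *
goal(.4675,-.301,.027,98.7)"
```

```text
t 38.47 tcp [ 0.4688 -0.3019  0.0311] jawyaw 98.7 gap 0.684 | shift cm [0.11 0.11 0.41] norm 0.44 rot [-0.002  0.     0.   ] F [ 0.5  0.4 -1.3]
   shift after the turn cm [0.11 0.11 0.41]
```

Call:
{"op": "send_rows", "data": {"xyz": [[0,0,0.15],[0,0,0.15],[0,0,0.1],[0,0,0.1],[0,0,0.05],[0,0,0]], "rot": [[-0.002,0,0],[0,0,0],[0,0,0],[0,0,0],[0,0,0],[0,0,0]], "jaw": [0.55,0.55,0.55,0.55,0.55,0.55]}}

```text
t: 38.97
ee_pos: [0.4695, -0.3024, 0.0272]
tool_rot: [[-0.988, -0.151, 0.002], [-0.151, 0.988, -0.001], [-0.002, -0.001, -1.0]]
contact_force: [0.2, 0.5, -0.5]
finger_gap: 0.68
```

Call:
{"op": "send_rows", "data": {"xyz": [[0,0,0.1],[0,0,0.08],[0,0,0]], "rot": [[0,0,0],[0,0,0],[0,0,0]], "jaw": [0.55,0.55,0.55]}}

```text
t: 39.22
ee_pos: [0.4699, -0.3026, 0.0271]
tool_rot: [[-0.988, -0.152, 0.003], [-0.152, 0.988, -0.002], [-0.003, -0.002, -1.0]]
contact_force: [-0.1, -0.3, -1.4]
finger_gap: 0.68
```

The height stays at 27.1 mm although I commanded lower, so the beaker is on the tray floor. Releasing.

Call:
{"op": "send_rows", "data": {"xyz": [[0,0,0],[0,0,0],[0,0,0],[0,0,0],[0,0,0],[0,0,-0.5]], "rot": [[0,0,0],[0,0,0],[0,0,0],[0,0,0],[0,0,0],[0,0,0]], "jaw": [0.28,0.22,0.15,0.08,0,0]}}

```text
t: 39.72
ee_pos: [0.4698, -0.3027, 0.0303]
tool_rot: [[-0.988, -0.151, 0.003], [-0.151, 0.988, -0.001], [-0.002, -0.002, -1.0]]
contact_force: [-0.2, 0.5, -0.5]
finger_gap: 0.999
```

Call:
{"op": "send_rows", "data": {"xyz": [[0,0,-1.5],[0,0,-2.5],[0,0,-3],[0,0,-3],[0,0,-2],[0,0,0]], "rot": [[0,0,0],[0,0,0],[0,0,0],[0,0,0],[0,0,0],[0,0,0]], "jaw": [0,0,0,0,0,0]}}

```text
t: 40.22
ee_pos: [0.4677, -0.301, 0.1542]
tool_rot: [[-0.988, -0.151, -0.002], [-0.151, 0.988, 0.002], [0.001, 0.003, -1.0]]
contact_force: [0.5, -0.5, 0.1]
finger_gap: 0.999
```

```bash
python3 -c "
from h import *
goal(.557,.003,.14,98.7)
goal(.557,.003,.14,60)
cv2.imwrite('pics/p_w.png',viewer.read_camera('wrist'))"
```

```text
t 40.22 tcp [ 0.4677 -0.301   0.1542] jawyaw 98.7 gap 0.999 | shift cm [-13.43  28.7    1.48] norm 31.72 rot [ 0.003 -0.001  0.   ] F [ 0.5 -0.5  0.1]
   shift after the turn cm [-13.43  28.7    1.42]
 t 40.22 tcp [ 0.4677 -0.301   0.1542] jawyaw 98.7 gap 0.999 | shift cm [-13.43  28.7    1.48] norm 31.72 rot [ 0.002 -0.002  0.676] F [ 0.5 -0.5  0.1]
   shift after the turn cm [ 7.46 30.8   1.42]
```

View pics/p_w.png

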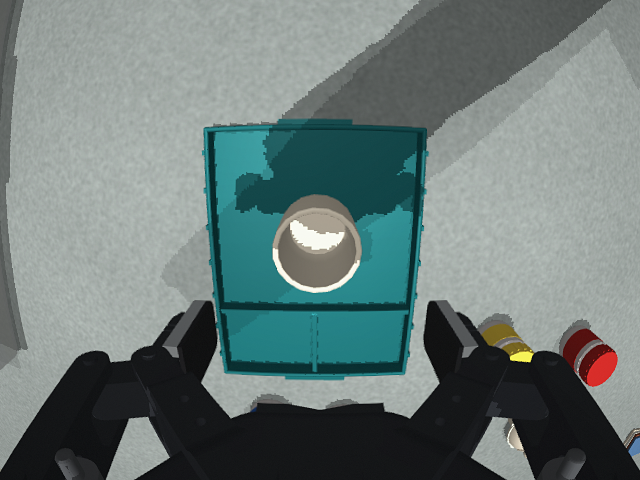

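The beaker stands upright in the teal wide bay at (317,245). Last, the red pot.

Call:
{"op": "send_rows", "data": {"xyz": [[-0.8,1.7,0],[-1.5,3.2,0],[-1.5,3.2,0],[-1.5,3.2,0],[-1.5,3.2,0],[-1.5,3.2,0],[-1.5,3.2,0.1],[-1.5,3.2,0.1],[-1.4,2.9,0.1],[-0.7,1.5,0],[0,0,0],[0,0,0]], "rot": [[0.003,0,0],[0,0,0],[0,0,0],[0,0,0],[0,0,0],[0,0,0],[0,0,0],[0,0,0],[0,0,0],[0,0,0],[0,0,0],[0,0,0]], "jaw": [0,0,0,0,0,0,0,0,0,0,0,0]}}

```text
t: 41.27
ee_pos: [0.5536, 0.0143, 0.131]
tool_rot: [[-0.989, -0.146, -0.023], [-0.146, 0.989, 0.004], [0.022, 0.007, -1.0]]
contact_force: [-0.5, -0.4, 0.6]
finger_gap: 0.999
```

```bash
python3 -c "
from h import *
goal(.557,.005,.08,98.7)
M=viewer.camera_model('wrist')
cv2.imwrite('pics/q_w.png',viewer.read_camera('wrist'))
import pickle;pickle.dump(M,open('M_qw.pkl','wb'))"
```

```text
t 41.27 tcp [0.5536 0.0143 0.131 ] jawyaw 98.4 gap 0.999 | shift cm [-0.32 -1.01  5.09] norm 5.2 rot [ 0.007 -0.022 -0.005] F [-0.5 -0.4  0.6]
   shift after the turn cm [-0.2  -0.97  5.1 ]
```

View pics/q_w.png

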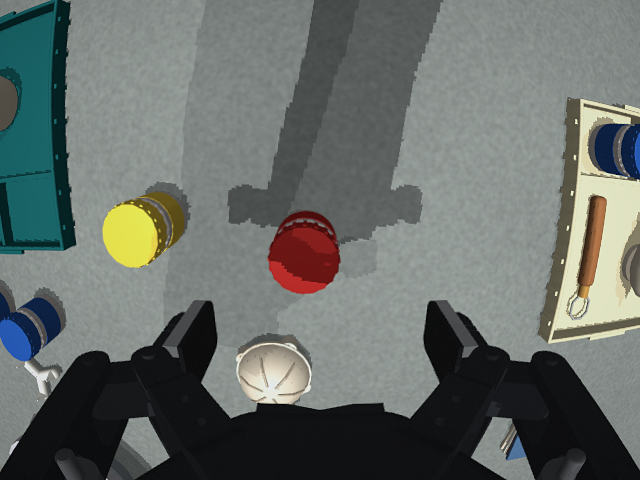

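The red cap is at (304,257); the yellow pot at (133,234) and the tortoise at (273,373) are undisturbed.

```bash
python3 -c "
from h import *
import pickle;M=pickle.load(open('M_qw.pkl','rb'))
p=plane('wrist',(304.5,257.5),.06,M);print('red',p,np.linalg.norm(plane('wrist',(269,258),.06,M)-plane('wrist',(340,258),.06,M)))
goal((p[0]+.557)/2,(p[1]+.005)/2,.024,98.7)
"
```

```text
red [0.55546805 0.00624756 0.06      ] 0.04328565277524467
 t 41.32 tcp [0.5533 0.0141 0.1307] jawyaw 98.3 gap 1.0 | shift cm [-0.41 -0.97 10.66] norm 10.71 rot [ 0.008 -0.023 -0.006] F [-0.1 -0.1 -0. ]
   shift after the turn cm [-0.17 -0.88 10.67]
```

Call:
{"op": "send_rows", "data": {"xyz": [[-0.2,-1,0],[0,0,0],[0,0,0],[0,0,0]], "rot": [[0.007,-0.022,-0.005],[0,0,0],[0,0,0],[0,0,0]], "jaw": [0,0,0,0]}}

```text
t: 41.65
ee_pos: [0.5545, 0.0008, 0.1281]
tool_rot: [[-0.989, -0.145, -0.006], [-0.145, 0.989, 0.0], [0.005, 0.001, -1.0]]
contact_force: [-1.0, -0.6, 0.7]
finger_gap: 0.995
```

```bash
python3 -c "
from h import *
goal(.557,.004,.024,98.7)"
```

```text
t 41.65 tcp [0.5545 0.0008 0.1281] jawyaw 98.3 gap 0.995 | shift cm [-0.35  0.27 10.4 ] norm 10.41 rot [ 0.001 -0.005 -0.006] F [-1.  -0.6  0.7]
   shift after the turn cm [-0.3   0.28 10.41]
```

Call:
{"op": "send_rows", "data": {"xyz": [[-0.25,0.45,0],[0,0,0.8],[0,0,2],[0,0,2],[0,0,1],[0,0,0],[0,0,0]], "rot": [[0,-0.005,-0.006],[0,0,0],[0,0,0],[0,0,0],[0,0,0],[0,0,0],[0,0,0]], "jaw": [0,0,0,0,0,0,0]}}

```text
t: 42.23
ee_pos: [0.5573, 0.0048, 0.0679]
tool_rot: [[-0.989, -0.148, 0.002], [-0.148, 0.989, 0.001], [-0.002, 0.001, -1.0]]
contact_force: [0.3, 0.7, 0.5]
finger_gap: 1.003
```

```bash
python3 -c "
from h import *
goal(.5565,.005,.024,98.7)
cv2.imwrite('pics/q2_w.png',viewer.read_camera('wrist'))"
```

```text
t 42.23 tcp [0.5573 0.0048 0.0679] jawyaw 98.5 gap 1.003 | shift cm [0.08 0.03 4.39] norm 4.39 rot [ 0.001  0.002 -0.003] F [0.3 0.7 0.5]
   shift after the turn cm [0.07 0.03 4.39]
```

View pics/q2_w.png

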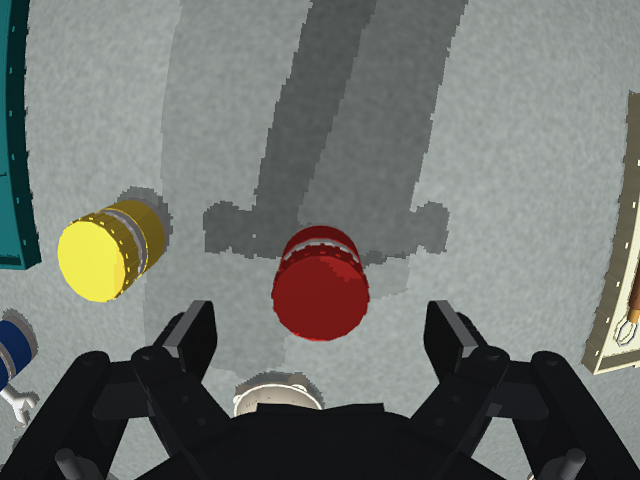

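The red cap is centred between the fingers at (320,292). Going down and gripping.

Call:
{"op": "send_rows", "data": {"xyz": [[0,0,0.8],[0,0,1.4],[0,0,1.2],[0,0,0.7],[0,0,0],[0,0,0]], "rot": [[0,0,0],[0,0,0],[0,0,0],[0,0,0],[0,0,0],[0,0,0]], "jaw": [0,0,0,0,0,0]}}

```text
t: 42.78
ee_pos: [0.561, 0.0046, 0.0285]
tool_rot: [[-0.989, -0.149, 0.01], [-0.149, 0.989, 0.0], [-0.01, -0.001, -1.0]]
contact_force: [-0.5, 0.1, -0.4]
finger_gap: 1.007
```

```bash
python3 -c "
from h import *
goal(.5565,.005,.024,98.7)"
```

```text
t 42.78 tcp [0.561  0.0046 0.0285] jawyaw 98.6 gap 1.007 | shift cm [0.45 0.1  0.45] norm 0.64 rot [-0.001  0.01  -0.003] F [-0.5  0.1 -0.4]
   shift after the turn cm [0.44 0.11 0.45]
```

Call:
{"op": "send_rows", "data": {"xyz": [[0.4,0.1,0.2],[0,0,0.15],[0,0,0],[0,0,0]], "rot": [[0,0.01,0],[0,0,0],[0,0,0],[0,0,0]], "jaw": [0,0,0,0]}}

```text
t: 43.12
ee_pos: [0.5575, 0.005, 0.0262]
tool_rot: [[-0.989, -0.149, 0.001], [-0.149, 0.989, -0.002], [-0.001, -0.002, -1.0]]
contact_force: [0.7, 0.1, -0.1]
finger_gap: 0.999
```

Call:
{"op": "send_rows", "data": {"xyz": [[0,0,0],[0,0,0],[0,0,0],[0,0,0],[0,0,0],[0,0,0],[0,0,0],[0,0,0],[0,0,0]], "rot": [[0,0,0],[0,0,0],[0,0,0],[0,0,0],[0,0,0],[0,0,0],[0,0,0],[0,0,0],[0,0,0]], "jaw": [0.1,0.2,0.35,0.45,0.5,0.6,0.7,0.7,0.7], "squeeze": 35}}

```text
t: 43.87
ee_pos: [0.5587, 0.0049, 0.0277]
tool_rot: [[-0.989, -0.149, 0.004], [-0.149, 0.989, -0.002], [-0.004, -0.002, -1.0]]
contact_force: [-0.3, 0.3, -0.1]
finger_gap: 0.502
```

```bash
python3 -c "
from h import *
goal(.5565,.005,.024,98.7)"
```

```text
t 43.87 tcp [0.5587 0.0049 0.0277] jawyaw 98.6 gap 0.502 | shift cm [0.22 0.04 0.37] norm 0.43 rot [-0.002  0.004 -0.002] F [-0.3  0.3 -0.1]
   shift after the turn cm [0.22 0.04 0.37]
```

Call:
{"op": "send_rows", "data": {"xyz": [[0,0,-0.7],[0,0,-1.5],[0,0,-2.5],[0,0,-3],[0,0,-3],[0,0,-2],[0,0,0]], "rot": [[0,0,0],[0,0,0],[0,0,0],[0,0,0],[0,0,0],[0,0,0],[0,0,0]], "jaw": [0.7,0.7,0.7,0.7,0.7,0.7,0.7]}}

```text
t: 44.45
ee_pos: [0.5538, 0.0055, 0.1567]
tool_rot: [[-0.989, -0.149, -0.008], [-0.149, 0.989, -0.001], [0.008, 0.0, -1.0]]
contact_force: [1.4, -0.8, -0.3]
finger_gap: 0.501
```

```bash
python3 -c "
from h import *
goal(.5679,-.243,.15,98.7)"
```

```text
t 44.45 tcp [0.5538 0.0055 0.1567] jawyaw 98.5 gap 0.501 | shift cm [  2.29 -24.78   0.68] norm 24.9 rot [ 0.    -0.008 -0.003] F [ 1.4 -0.8 -0.3]
   shift after the turn cm [  2.36 -24.78   0.67]
```

Call:
{"op": "send_rows", "data": {"xyz": [[0.2,-1.7,0],[0.35,-3.3,0],[0.35,-3.3,0],[0.35,-3.3,0],[0.35,-3.3,0],[0.35,-3.3,0],[0.3,-3,0],[0.2,-2,0],[0,0,0],[0,0,0]], "rot": [[0,-0.008,-0.003],[0,0,0],[0,0,0],[0,0,0],[0,0,0],[0,0,0],[0,0,0],[0,0,0],[0,0,0],[0,0,0]], "jaw": [0.7,0.7,0.7,0.7,0.7,0.7,0.7,0.7,0.7,0.7]}}

```text
t: 45.28
ee_pos: [0.5636, -0.2351, 0.147]
tool_rot: [[-0.988, -0.157, -0.005], [-0.157, 0.988, 0.006], [0.004, 0.006, -1.0]]
contact_force: [-0.4, 0.2, -0.1]
finger_gap: 0.503
```

```bash
python3 -c "
from h import *
goal(.5679,-.243,.08,98.7)
M=viewer.camera_model('wrist')
cv2.imwrite('pics/r_w.png',viewer.read_camera('wrist'))
import pickle;pickle.dump(M,open('M_rw.pkl','wb'))"
```

```text
t 45.28 tcp [ 0.5636 -0.2351  0.147 ] jawyaw 99.0 gap 0.503 | shift cm [-0.33 -0.89  6.7 ] norm 6.76 rot [ 0.006 -0.004  0.006] F [-0.4  0.2 -0.1]
   shift after the turn cm [-0.3  -0.84  6.7 ]
```

View pics/r_w.png

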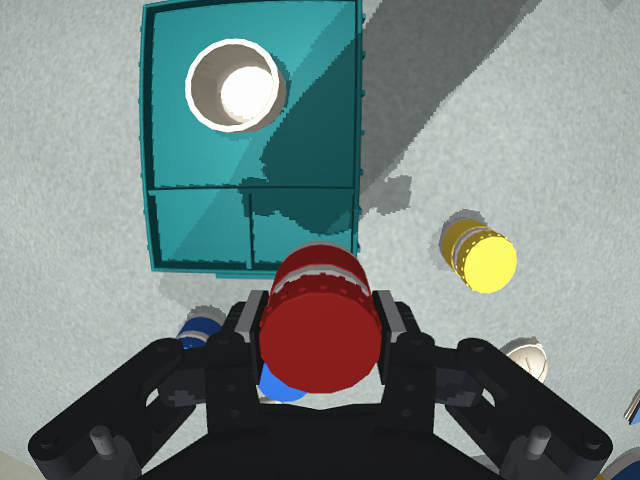

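```bash
python3 -c "
from h import *
import pickle;M=pickle.load(open('M_rw.pkl','rb'))
t=np.array([.4991,-.2963]);y=np.radians(-171.29);R=np.array([[np.cos(y),-np.sin(y)],[np.sin(y),np.cos(y)]])
for n,uv,z in (('T(-44,0)',(250,188),.017),('(-44,-83)',(356,186),.017),('(-44,83)',(148,191),.017),('c(-110,85)',(153,271),.02)):
    p=plane('wrist',uv,z,M);print(n,p.round(4),'local',(R.T@(p[:2]-t)*1000).round(1))
"
```

```text
T(-44,0) [ 0.5396 -0.2903  0.017 ] local [-41.    0.2]
(-44,-83) [ 0.5262 -0.2126  0.017 ] local [-39.4 -78.6]
(-44,83) [ 0.5526 -0.3734  0.017 ] local [-41.2  84.3]
c(-110,85) [ 0.6186 -0.3655  0.02  ] local [-107.6   86.5]
```

The wrist view puts the wells about 2.5 mm nearer than the fixed views did, and the clearance is ±8 mm. I split the difference and aim for (0.5665, -0.2435).

Call:
{"op": "send_rows", "data": {"xyz": [[-0.15,-0.75,0],[0,0,0],[0,0,1.5],[0,0,2],[0,0,1],[0,0,0],[0,0,0]], "rot": [[0.006,-0.004,0.006],[0,0,0],[0,0,0],[0,0,0],[0,0,0],[0,0,0],[0,0,0]], "jaw": [0.7,0.7,0.7,0.7,0.7,0.7,0.7]}}

```text
t: 45.92
ee_pos: [0.5673, -0.2361, 0.1003]
tool_rot: [[-0.987, -0.159, 0.0], [-0.159, 0.987, 0.001], [-0.0, 0.001, -1.0]]
contact_force: [-0.2, 0.6, -1.3]
finger_gap: 0.503
```

```bash
python3 -c "
from h import *
goal(.5665,-.2435,.032,98.7)"
```

```text
t 45.92 tcp [ 0.5673 -0.2361  0.1003] jawyaw 99.1 gap 0.503 | shift cm [ 0.19 -0.72  6.83] norm 6.87 rot [0.001 0.    0.008] F [-0.2  0.6 -1.3]
   shift after the turn cm [ 0.19 -0.72  6.83]
```

Call:
{"op": "send_rows", "data": {"xyz": [[0.15,-0.65,0],[0,0,0],[0,0,0],[0,0,1],[0,0,1],[0,0,0.5],[0,0,0],[0,0,0]], "rot": [[0,0,0.008],[0,0,0],[0,0,0],[0,0,0],[0,0,0],[0,0,0],[0,0,0],[0,0,0]], "jaw": [0.7,0.7,0.7,0.7,0.7,0.7,0.7,0.7]}}

```text
t: 46.58
ee_pos: [0.569, -0.2439, 0.0769]
tool_rot: [[-0.988, -0.151, 0.005], [-0.151, 0.989, -0.002], [-0.005, -0.003, -1.0]]
contact_force: [0.2, 0.5, -0.9]
finger_gap: 0.503
```

```bash
python3 -c "
from h import *
goal(.5665,-.2435,.032,98.7)
cv2.imwrite('pics/r2_w.png',viewer.read_camera('wrist'))"
```

```text
t 46.58 tcp [ 0.569  -0.2439  0.0769] jawyaw 98.7 gap 0.503 | shift cm [0.26 0.09 4.49] norm 4.49 rot [-0.003  0.005 -0.   ] F [ 0.2  0.5 -0.9]
   shift after the turn cm [0.24 0.07 4.49]
```

View pics/r2_w.png

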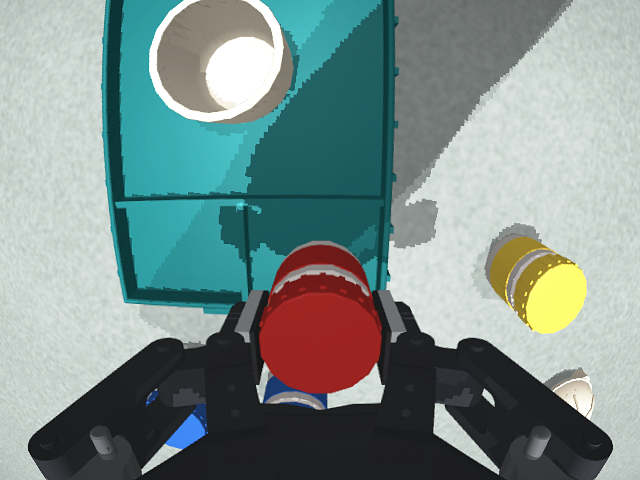

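Call:
{"op": "send_rows", "data": {"xyz": [[0.2,0.05,0.8],[0,0,1.2],[0,0,1],[0,0,0.7],[0,0,0.2],[0,0,0]], "rot": [[-0.003,0.005,0],[0,0,0],[0,0,0],[0,0,0],[0,0,0],[0,0,0]], "jaw": [0.7,0.7,0.7,0.7,0.7,0.7]}}

```text
t: 47.13
ee_pos: [0.5661, -0.2433, 0.0328]
tool_rot: [[-0.989, -0.151, -0.002], [-0.151, 0.989, 0.001], [0.002, 0.002, -1.0]]
contact_force: [-0.0, 0.6, -0.3]
finger_gap: 0.504
```

```bash
python3 -c "
from h import *
goal(.5665,-.2435,.0317,98.7)"
```

```text
t 47.13 tcp [ 0.5661 -0.2433  0.0328] jawyaw 98.7 gap 0.504 | shift cm [-0.03 -0.03  0.11] norm 0.12 rot [ 0.002 -0.002 -0.   ] F [-0.   0.6 -0.3]
   shift after the turn cm [-0.03 -0.03  0.11]
```

Call:
{"op": "send_rows", "data": {"xyz": [[0,0,0.1],[0,0,0.1],[0,0,0.05],[0,0,0]], "rot": [[0.002,-0.002,0],[0,0,0],[0,0,0],[0,0,0]], "jaw": [0.7,0.7,0.7,0.7]}}

```text
t: 47.47
ee_pos: [0.5667, -0.2435, 0.0323]
tool_rot: [[-0.988, -0.151, 0.002], [-0.151, 0.988, -0.002], [-0.002, -0.002, -1.0]]
contact_force: [0.2, 0.6, -0.8]
finger_gap: 0.504
```

Call:
{"op": "send_rows", "data": {"xyz": [[0,0,0.05],[0,0,0],[0,0,0],[0,0,0],[0,0,0],[0,0,0],[0,0,-0.5]], "rot": [[0,0,0],[0,0,0],[0,0,0],[0,0,0],[0,0,0],[0,0,0],[0,0,0]], "jaw": [0.7,0.45,0.4,0.35,0.3,0.2,0.2]}}

```text
t: 48.05
ee_pos: [0.5673, -0.2439, 0.037]
tool_rot: [[-0.988, -0.151, 0.003], [-0.151, 0.988, -0.002], [-0.003, -0.003, -1.0]]
contact_force: [0.5, 0.2, 0.1]
finger_gap: 0.802
```

Call:
{"op": "send_rows", "data": {"xyz": [[0,0,-1.5],[0,0,-2.5],[0,0,-3],[0,0,-3],[0,0,-3],[0,0,-2],[0,0,0],[0,0,0]], "rot": [[0,0,0],[0,0,0],[0,0,0],[0,0,0],[0,0,0],[0,0,0],[0,0,0],[0,0,0]], "jaw": [0.2,0.2,0.1,0,0,0,0,0]}}

```text
t: 48.72
ee_pos: [0.5653, -0.2427, 0.1944]
tool_rot: [[-0.988, -0.151, 0.001], [-0.151, 0.988, -0.001], [-0.001, -0.001, -1.0]]
contact_force: [-0.9, -0.5, -0.5]
finger_gap: 1.0
```

```bash
python3 -c "
from h import *
goal(.4,-.1,.3,98.7)
for n in('wrist','scene','side'):cv2.imwrite('pics/s_%s.png'%n,viewer.read_camera(n))"
```

```text
t 48.72 tcp [ 0.5653 -0.2427  0.1944] jawyaw 98.7 gap 1.0 | shift cm [ 14.17  16.6  -10.59] norm 24.26 rot [-0.001  0.001 -0.   ] F [-0.9 -0.5 -0.5]
   shift after the turn cm [ 14.18  16.61 -10.56]
```

View pics/s_wrist.png

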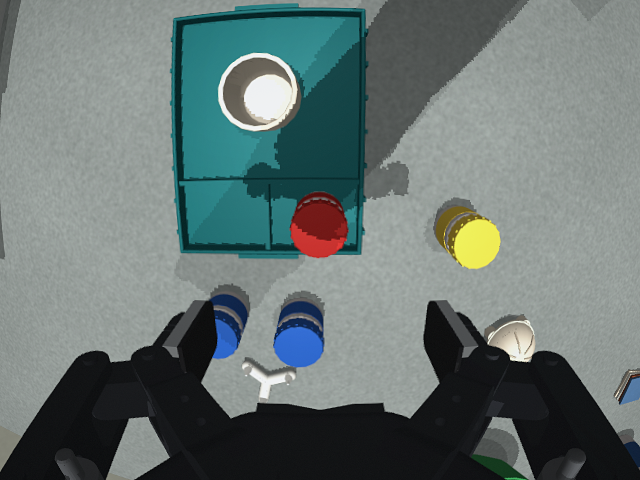

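View pics/s_side.png

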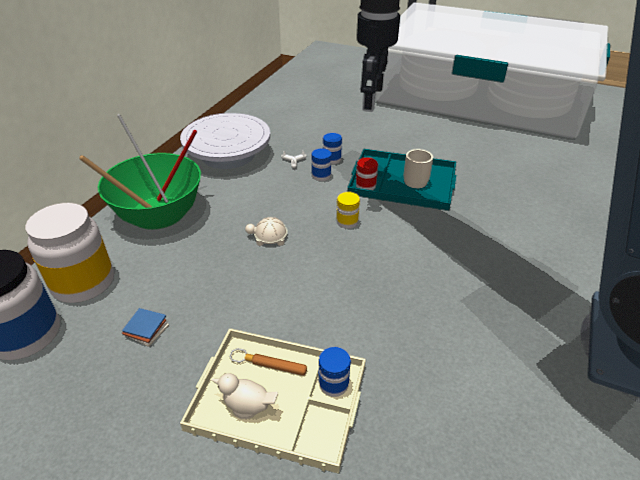

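View pics/s_scene.png

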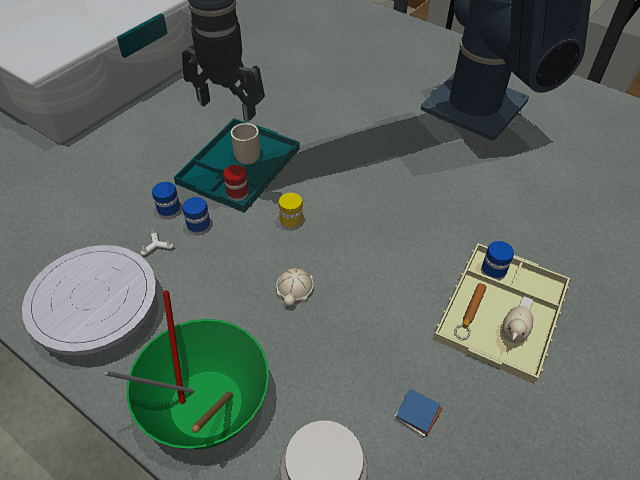

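All three views show every item upright in its place. I'll check numerically that the yellow pot and tortoise haven't moved, then hand in.

```bash
python3 - <<'E'
from h import *
for n,boxes in(("scene",((270,185,315,235),(270,262,320,312))),("side",((330,188,365,230),(240,212,295,248)))):
    a=cv2.imread(f"pics/a_{n}.png").astype(int);b=cv2.imread(f"pics/s_{n}.png").astype(int)
    for x0,y0,x1,y1 in boxes: print(n,np.abs(a-b)[y0:y1,x0:x1].mean().round(2))
print(env.finish_job(), status.sense()["t"])
E
```

```text
scene 8.16
scene 6.61
side 5.91
side 7.65
the job is handed in; nothing more can be done
the job is handed in; nothing more can be done
```

Both kits are made up and the job is handed in, at about 49 s of the 120 s allowed; no verdict was reported.

- **Cream tray:** the bird and the loop tool are in the wide bay, with the tool flat on the floor. The blue pot is in one of the wells. I took the blue pot farthest to the robot's left; the two look-alikes were not touched.
- **Teal tray:** the beaker is in the wide bay and the red pot is in one of the wells.

**Set-down:** I lowered the bird and the beaker until the gripper stopped going down at the height expected for the tray floor, then opened it. The wrist force readings were too noisy to show the contact themselves. The red pot was released about 0.6 mm above its expected contact height.

**Last checks:**
- In the final scene, side and wrist pictures every placed item is upright inside its compartment. The gripper was clear, open and about 19 cm up.
- The yellow pot and the tortoise are at the same pixels as at the start, judged by eye. My numerical before/after comparison gave mean differences of 6–8 grey levels around them. I put that down to the arm's shadow and image noise, but did not check it, so it neither proves nor disproves a small movement.
- The two fixed cameras disagreed by 5–8 mm in x on the trays and beaker. I averaged them and checked against the wrist camera. It agreed to about 2 mm for most of the tray points, and up to about 5 mm at a few, mostly on the teal tray. The tightest fit, the pot wells, has 8 mm to spare on each side.

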